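# Snug the corner nut of the tube mixer with a ring spanner

### The job

The hexagon nut that clamps the tube rack on the mixer is loose: pick the ring spanner off the rubber mat, fit it right down over the nut and tighten clockwise, stroke by stroke, lifting and refitting the spanner because the steel bracket blocks its swing. Stop when the nut comes up against its stop, snugged to about 1.2 N m (an easy pull of 10 N or so on the grip) and no more than 2 N m, without turning it by hand or leaning on the bracket. Then gently lay the spanner flat on the mat again and leave everything else where it stands.

Things in the scene. Friction and masses are not known exactly. Their poses are not given: they have to be found in the camera images.
- mixer: Low orbital mixer, fixed: 260 x 260 mm platform, top 57 mm above the table, with a green tube rack and tubes (52 x 192 mm, reaching 160 mm above the table) centred at mixer x = +85 mm. Origin: centre of the underside, at table height; z up; the nut's axis is at mixer x = -40 mm, y = 0.
- nut_seat (a point): On the nut's axis, on the top face of the round washer stack (52 mm across) under the nut, 75 mm above the table. Axes as the mixer's. A spanner that is fully down has its underside on this face.
- nut (a joint): Turn of the nut, rad, growing clockwise from above (tightening). At 0 a flat's normal lies along mixer -x. Starts between 0 and 0.65, takes about 0.5 N m to turn, stays where left, ends at a firm stop at 2.4. Snug is about 1.2 N m: pull times lever arm about the nut's axis plus any twist of the hand; under 0.85 is loose, over 2 overtight.
- nut_top (a point): Centre of the flat top of the steel hexagon nut, 19 mm above the seat. The nut is 30 mm across flats; its lower 14 mm are straight, the upper 5 mm chamfered (corner radius 5 mm less at the top). A stub of thread, 18 mm across and 4 mm tall, stands on it.
- bracket: Dark steel bracket round the nut, open to mixer -x, plates 6 mm thick, tops 36 mm above the seat. Origin on the nut's axis at table height, axes as the mixer's. Two slanted plates, 34 to 68 mm from the axis, stop the shank when the handle points 44 degrees (0.77 rad) to either side of mixer -x: 88 degrees of swing. Other plates are 33 mm or more from the axis.
- wrench: Ring spanner, about 0.28 kg, lying flat on the mat. Origin: centre of its closed ring, at the underside; x points from handle to ring (handle along -x), z up. Ring 14 mm thick, 50 mm across outside, 57 over its corners. Steel shank 12 mm wide, 12 mm tall, 21 to 86 mm from the origin; black grip 16 mm wide, 20 mm tall, 79 to 165 mm. The underside is level.
- wrench_hole (a point): Centre of the ring's hole, mid-thickness, 7 mm above the underside; axes as the spanner's. Six-sided through hole 31.6 mm across flats: 0.8 mm play a side on the nut, about 6 degrees of free turn each way. A flat of the hole faces the handle, so it fits when the handle points along the normal of a nut flat, every 60 degrees.
- wrench_grip (a point): Place to hold the spanner, on the black grip 105 mm from the ring's centre, 14 mm above the underside; axes as the spanner's. 16 mm wide across the spanner's y.
- mat: Flat grey rubber mat fixed on the table, 270 mm (its x) by 170 mm (its y), 3 mm thick; origin under its centre.
- pot_a: one of two upright specimen pots, 44 mm across, 55 mm tall, bystander; origin under its centre
- pot_b: the other specimen pot, same size, bystander
- disinfectant: bottle 64 mm across, 150 mm tall, bystander; origin under its centre
- loose_nut: spare hexagon nut lying on the table, 30 mm across flats, 19 mm tall, bystander, not to be used
- pen_cup: open cup 72 mm across, 90 mm tall, bystander
- rack_a: loose green tube rack with capped tubes, 72 x 132 mm, 103 mm tall, bystander
- keypad: white box 130 x 90 x 28 mm fixed to the table, bystander

How it is judged:
By the outcome, as a careful person would: the job done as asked, in the order asked, and still so for the second after the job is handed in, with the robot touching nothing.
It also fails if it takes over 72 s, if anything falls off the work surface, if the arm or the gripper's body presses on something with over 40 N, if the wrist force passes 120 N, or if a joint passes its speed limit or range.

### The arm

A 7-joint arm with a two-finger parallel gripper is mounted at the origin on the work surface. World frame = base frame: x ahead of the robot, y to its left, z up, the work surface at z = 0. Lengths are in mm, angles in rad, forces in N, time in s.
With the tool pointing down it reaches from about 350 to 900 mm from the base axis. Payload 8.1 kg.
Tool frame: the origin (TCP) lies at the very end of the fingers, on their centre line; the grasp point (between the pads) lies 19 mm behind it; z points along the fingers, y is the direction in which the jaws open and shut (so a half turn about z gives the same grasp; the last joint's range is limited). The gripper opens to 85 mm and grips with 20 to 120 N. Pads are 22 mm wide; open, the fingers measure 114 mm over their backs; the gripper's body (76 mm by 85 mm) begins 54 mm behind the grasp point. The pads swing forward as they close: fully open they stand 13 mm farther back than shut.
Start: joints at [1.03, 0.434, 0.025, 1.573, -0.012, 1.134, -0.075], TCP at [264.947, -566.078, 231.323] pointing down, gripper open.
Joint ranges: [-2.62, 2.62], [-0.44, 2.09], [-1.27, 1.32], [0.08, 2.57], [-1.32, 4.46], [0.12, 2], [-2.74, 2.74]. Speed limits (rad/s): [2.22, 2.22, 3.01, 3.01, 3.14, 3.14, 3.14].

### API

Orientations are given as [roll, pitch, yaw] about the fixed x, y, z axes, in that order (R = Rz(yaw) Ry(pitch) Rx(roll)).
In Python, from cell import manip gives the robot as it stands. The module is installed in compiled form; this text tells all that it offers.
- The arm moves only by the tool jog_arm, never from a script. Its argument "increments" is a list that holds one entry, the list of rows, each a list of 4 numbers: the shift along the tool's x, y, z in mm, then the turn about the tool's z in rad. In form: [[[dx, dy, dz, turn], ...]]. A call has 1 to 5 rows; each row is the pose to reach, as a shift and turn from the pose measured when the call began, along the tool's axes at that moment; what a row does not reach only later rows make up. A row lasts 1/8 s, in which the tool goes at most 62.5 mm and 10.7 degrees, less where a joint would pass 70% of its speed; a pose out of reach is approached as far as the arm can. A call with a gripper value outside its range is refused whole. "fingers" is the opening, from 0 (shut) to 1 (fully open), set as the call begins (left out, the last holds). The fingers move at their own pace and stop on an object; "grip_force" is the grip in N (left out, the last holds). Time passes only in rows, so rows that repeat a pose let the fingers close. It gives the time, the measured TCP pose, the force and the opening at its end, in the units of the state.
- manip.state(): the state, without advancing time (a new reading comes with each control period).
- manip.grab_frame(name): name is "scene" or "side" or "wrist"; returns the picture (384x512x3 uint8, red, green, blue); there is no depth.
- manip.calibration(name): a dict with "K" (3x3 intrinsics, pixels), "D" ([k1, k2, p1, p2, k3] as OpenCV has them; the pictures are not rectified), "rvec" (rotation vector, rad) and "tvec" (3), from world to camera coordinates, as OpenCV has them. Camera axes: x right, y down, z forward; pixel columns grow to the right and rows downward; lengths in mm; the calibration is good to about 2 mm. A picture is of the moment at which its call begins: read the wrist's pose just before it. calibration takes no time and is no camera call; for the wrist camera it gives the pose at the moment of the call.
- manip.sign_off(): hands the job in, once; it reports no verdict.
The state is a dict: "t": time; "qpos": joint angles; "dq": joint speeds; "joint_efforts": joint torques, N m; "tool_pos": TCP position; "ee_rot": TCP orientation; "ft_force": force on the tool from outside, world axes, zero at the start; "torque": the same for the moment, N m; "width": finger opening in mm.
Only numpy, scipy, OpenCV 4.12 (cv2) and the standard library are available. Lean on these libraries where they do the work, as an engineer would, in place of code of your own. Each camera call takes 0.05 s, during which the arm holds its last target.

## Working session

There is one attempt and no reset: what is moved stays moved. The work goes in short steps, Python scripts to look and compute and a tool call to move; the robot and the scene stay as the last step left them, time stands still between calls to the robot, and variables do not carry over. Pictures are saved under pics/ and viewed, and the job is handed in when it is done.

Besides the shell and the picture viewer there is one more tool, called after "Request:" as name(argument=value, ...) on one line, values as JSON. jog_arm: Moves the arm, as the interface text tells. Its arguments: {"type":"object","properties":{"increments":{"type":"array"},"fingers":{"type":"number"},"grip_force":{"type":"number"}},"required":["increments"]}

```bash
mkdir -p pics; cat > h.py <<'E'
import numpy as np, cv2
from cell import manip
def grab(n,f):
    im=manip.grab_frame(n); cv2.imwrite(f'pics/{f}.png',im[:,:,::-1]); return im
def ray(cal,u,v):
    p=cv2.undistortPoints(np.array([[[u,v]]],float),cal['K'],np.array(cal['D'],float))[0,0]
    R=cv2.Rodrigues(np.array(cal['rvec'],float))[0]; t=np.array(cal['tvec'],float).ravel()
    return -R.T@t, R.T@np.array([p[0],p[1],1])
def onz(cal,u,v,z):
    c,d=ray(cal,u,v); return c+d*(z-c[2])/d[2]
def proj(cal,P):
    return cv2.projectPoints(np.array(P,float).reshape(-1,1,3),np.array(cal['rvec'],float),np.array(cal['tvec'],float),np.array(cal['K'],float),np.array(cal['D'],float))[0].reshape(-1,2)
E
cat > a.py <<'E'
from h import *
print(manip.state())
for n in ['scene','side','wrist']:
    c=manip.calibration(n); grab(n,n+'0'); o,_=ray(c,256,192); print(n,o,c['K'],c['D'])
    import json; json.dump({k:np.array(v).tolist() for k,v in c.items()},open(n+'0.json','w'))
E
python3 a.py
```

```text
{'t': 0.0, 'qpos': array([ 1.03037322,  0.43523644,  0.02501712,  1.5741163 , -0.01158875,
        1.13399678, -0.0750825 ]), 'dq': array([ 0.00047093, -0.00060997,  0.00119252,  0.00015923,  0.00255762,
        0.000701  ,  0.00039948]), 'joint_efforts': array([ 2.50639614e-04, -6.70468283e+01,  1.02520488e+00, -3.16207123e+01,
        1.55106891e-02,  1.24111059e-02, -1.27626976e-05]), 'tool_pos': array([ 264.6835572 , -565.61901335,  230.51070447]), 'ee_rot': array([-3.13999011e+00,  1.74907291e-04,  4.37735457e-01]), 'ft_force': array([ 0.19638452,  0.18591836, -0.02231795]), 'torque': array([ 0.03925209, -0.02208661,  0.00018336]), 'width': 85.36987465239517}
scene [1188.5721624   592.77450665 1033.45419805] [[453.91978881   0.         256.51683251]
 [  0.         453.91978881 191.73489248]
 [  0.           0.           1.        ]] [-0.02190847  0.          0.          0.          0.        ]
side [ 382.02156193 1115.92463006 1283.73036824] [[489.82540205   0.         262.77279553]
 [  0.         489.82540205 184.58310211]
 [  0.           0.           1.        ]] [-0.12106816  0.          0.          0.          0.        ]
wrist [ 332.5386633  -533.22756852  373.30956538] [[284.71933817   0.         252.79545258]
 [  0.         284.71933817 190.90086699]
 [  0.           0.           1.        ]] [-0.06140478  0.          0.          0.          0.        ]
```

View pics/scene0.png

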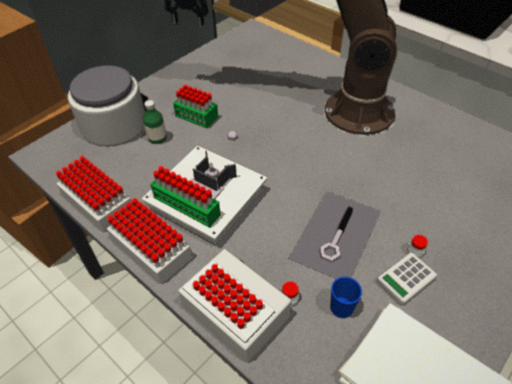

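View pics/side0.png

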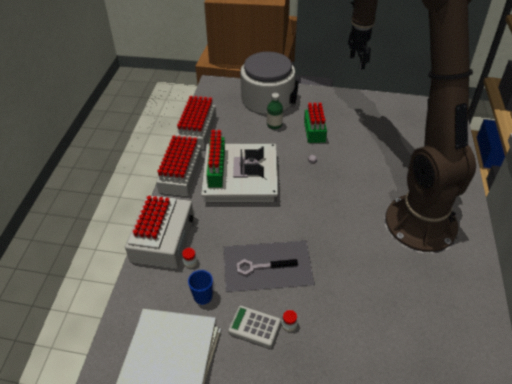

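View pics/wrist0.png

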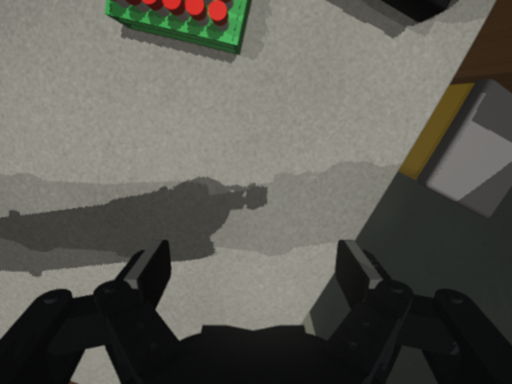

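Scene view shows the mixer at ~(215,190), the bracket around (213,172), and the spanner on the mat, with its ring at (330,248) and grip at (343,218). Next I enlarge crops.

```bash
python3 - <<'E'
import cv2
s=cv2.imread('pics/scene0.png'); d=cv2.imread('pics/side0.png')
f=lambda im,x,y,w,h,k,n: cv2.imwrite(f'pics/{n}.png',cv2.resize(im[y:y+h,x:x+w],None,fx=k,fy=k,interpolation=cv2.INTER_CUBIC))
f(s,140,140,130,100,6,'c1'); f(s,285,185,100,100,6,'c2'); f(d,195,130,95,75,8,'c3'); f(d,215,235,105,65,7,'c4')
E
```

```text
(no output)
```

View pics/c1.png

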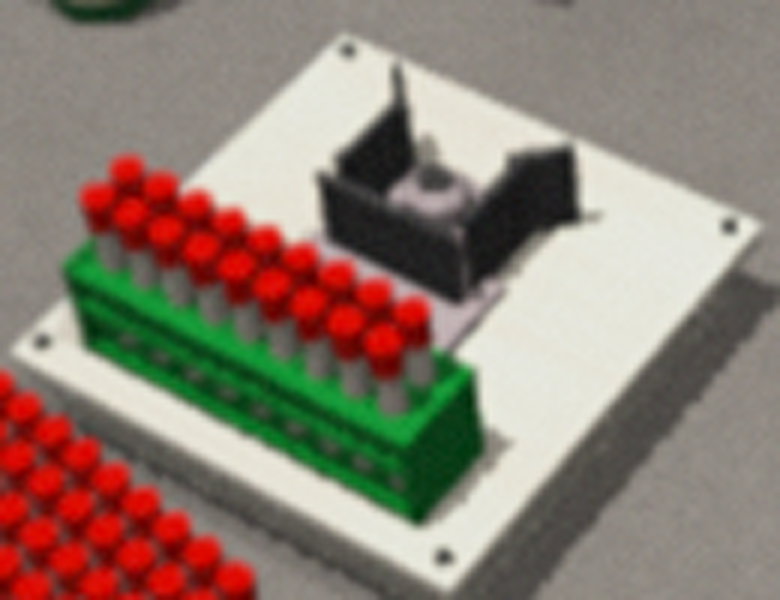

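View pics/c2.png

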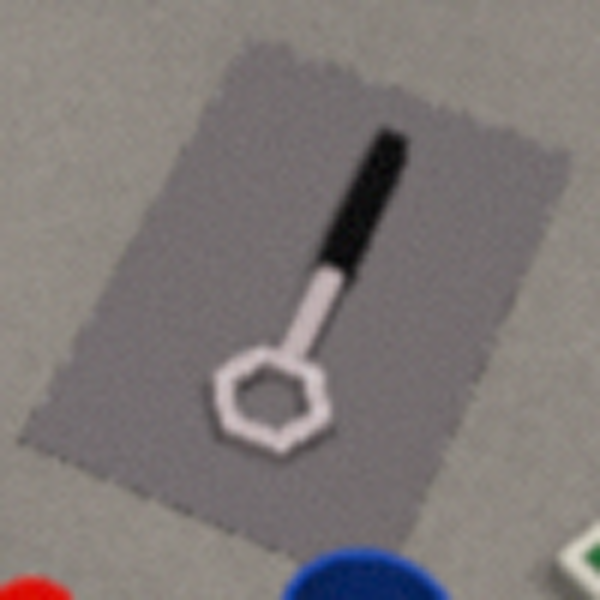

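View pics/c3.png

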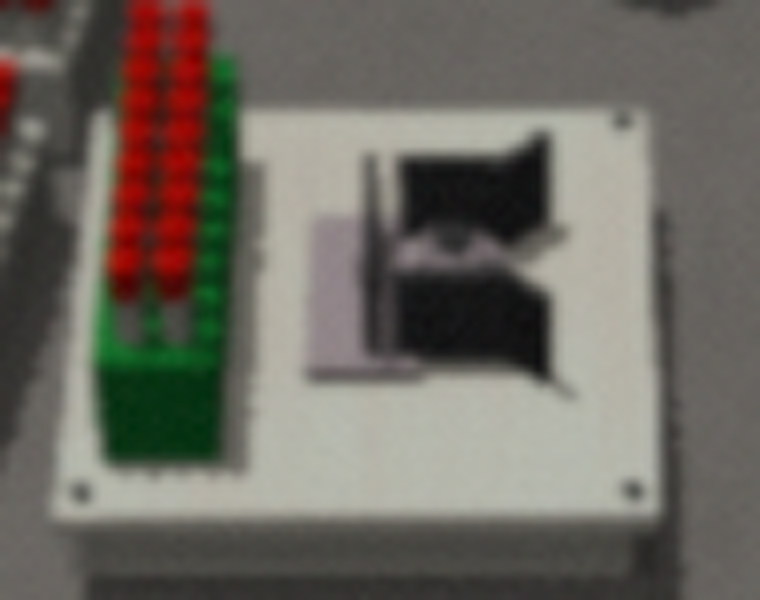

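View pics/c4.png

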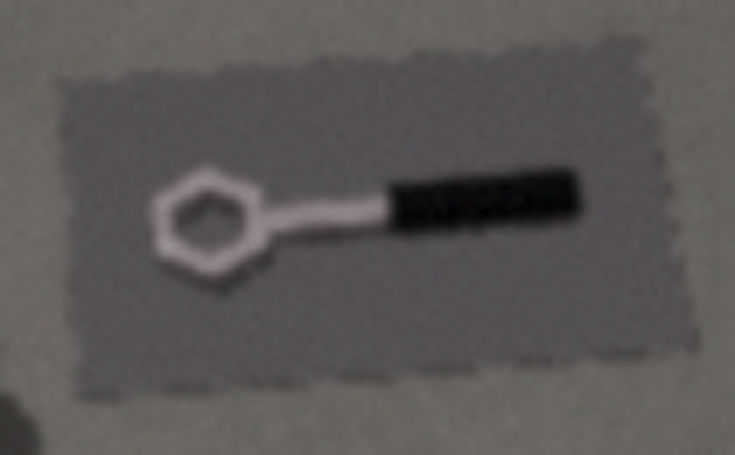

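```bash
cat > b.py <<'E'
from h import *
S=manip.calibration('scene');D=manip.calibration('side')
def cr(cal,x0,y0,k,pts,z):
    return np.array([onz(cal,x0+(u+.5)/k-.5,y0+(v+.5)/k-.5,z)[:2] for u,v in pts]).round(1)
print('mixer scene corners',cr(S,140,140,6,[(340,33),(765,225),(450,592),(10,352)],57))
print('scene screws',cr(S,140,140,6,[(348,50),(729,227),(444,557),(42,342)],57))
print('side corners',cr(D,195,130,8,[(650,110),(662,517),(52,517)],57))
print('side screws',cr(D,195,130,8,[(621,121),(632,490),(80,492)],57))
print('nut top scene',cr(S,140,140,6,[(437,180)],96),'side',cr(D,195,130,8,[(456,236)],96))
print('hole scene',cr(S,285,185,6,[(271,398)],17),'side',cr(D,215,235,7,[(210,221)],17))
print('grip end scene',cr(S,285,185,6,[(392,135),(338,272)],23),'side',cr(D,215,235,7,[(576,193),(390,205)],23))
print('mat scene',cr(S,285,185,6,[(250,40),(572,152),(20,440)],3),'side',cr(D,215,235,7,[(640,42),(697,345),(80,397),(62,80)],3))
E
python3 b.py
```

```text
mixer scene corners [[ 539.9 -263.6]
 [ 497.5   -4.4]
 [ 754.4   35.9]
 [ 794.6 -220.1]]
scene screws [[ 546.1 -250.9]
 [ 510.1  -16.8]
 [ 742.8   20.4]
 [ 780.5 -213.5]]
side corners [[ 536.7 -260. ]
 [ 497.5   -3.3]
 [ 753.7   36.4]]
side screws [[ 549.1 -250.2]
 [ 512.2  -16.8]
 [ 745.2   20.4]]
nut top scene [[ 606.  -118.4]] side [[ 605.3 -120.3]]
hole scene [[562.8 273.9]] side [[562.1 275. ]]
grip end scene [[406.2 231. ]
 [490.1 258.3]] side [[403.7 239.8]
 [484.2 258.5]]
mat scene [[386.2 135.3]
 [342.3 295.4]
 [646.  198.7]] side [[383.3 136.9]
 [343.5 297.7]
 [603.5 363.8]
 [645.2 199.4]]
```

```bash
cat >> h.py <<'E'
from scipy.spatial.transform import Rotation as Ro
def st(): return manip.state()
def go(x,y,z,yaw,n=1,s=None):
    s=s or st(); R=Ro.from_euler('xyz',s['ee_rot']).as_matrix()
    d=R.T@(np.array([x,y,z])-s['tool_pos']); tx=R[:,0]; y0=np.arctan2(tx[1],tx[0])
    tn=-((yaw-y0+np.pi)%(2*np.pi)-np.pi)
    return [round(float(a),1) for a in d]+[round(float(tn),3)]
E
python3 - <<'E'
from h import *
c=manip.calibration('wrist'); o,d=ray(c,253,191); R=Ro.from_euler('xyz',st()['ee_rot']).as_matrix()
print('cam in tool',R.T@(o-st()['tool_pos']),'dir',R.T@d, 'cam x,y axes in tool', R.T@cv2.Rodrigues(np.array(c['rvec']))[0].T)
print(go(470,-142,180,.157))
E
```

```text
cam in tool [  75.13876018   -0.83516872 -142.69260591] dir [-2.90540090e-01  1.93720176e-04  9.56863133e-01] cam x,y axes in tool [[-3.06151705e-04 -9.56963945e-01 -2.90206676e-01]
 [ 9.99999849e-01 -1.60818179e-04 -5.24641478e-04]
 [ 4.55392469e-04 -2.90206793e-01  9.56963850e-01]]
[365.5, -296.7, 51.0, 0.281]
```

```bash
python3 -c "
from h import *
print(go(540,-131,190,.157))"
```

```text
[433.6, -277.0, 41.0, 0.281]
```

Request:
jog_arm(increments=[[[50,-32,0,0.03],[100,-64,0,0.06],[150,-96,0,0.1],[200,-128,0,0.13],[250,-160,0,0.16]]])

```text
t: 0.78
tool_pos: [424.1, -313.1, 230.9]
ee_rot: [-3.14, 0.0, 0.277]
ft_force: [1.3, -1.1, 0.0]
width: 85.5
```

```bash
python3 -c "
from h import *
print(st()['tool_pos'],st()['t'],go(540,-131,190,.157))"
```

```text
[ 424.06191261 -313.08117397  230.86058183] 0.775 [161.3, -143.5, 41.0, 0.12]
```

Request:
jog_arm(increments=[[[45,-40,10,0.04],[90,-80,20,0.08],[130,-115,35,0.12],[161,-143,41,0.12],[161,-143,41,0.12]]])

```text
t: 1.4
tool_pos: [541.1, -127.2, 189.1]
ee_rot: [-3.138, 0.001, 0.163]
ft_force: [0.5, -0.5, -0.1]
width: 85.4
```

```bash
python3 - <<'E'
from h import *
import json
c=manip.calibration('wrist'); im=grab('wrist','w1'); json.dump({k:np.array(v).tolist() for k,v in c.items()},open('w1.json','w'))
print(st()['tool_pos'],st()['ee_rot'],proj(c,[606,-120,94]))
E
```

```text
[ 540.11192268 -129.85691233  189.36248669] [-3.13980888e+00  1.35330473e-03  1.59980639e-01] [[258.90845786 117.16330459]]
```

View pics/w1.png

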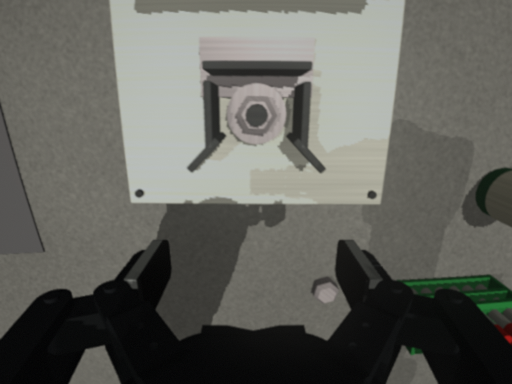

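```bash
python3 - <<'E'
import cv2,numpy as np
s=cv2.imread('pics/w1.png')[70:160,200:310]
k=7;b=cv2.resize(s,None,fx=k,fy=k,interpolation=cv2.INTER_CUBIC); b=np.clip(b.astype(float)*1.0,0,255).astype('uint8')
cv2.imwrite('pics/w1c.png',b[:600,:800])
E
```

```text
(no output)
```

View pics/w1c.png

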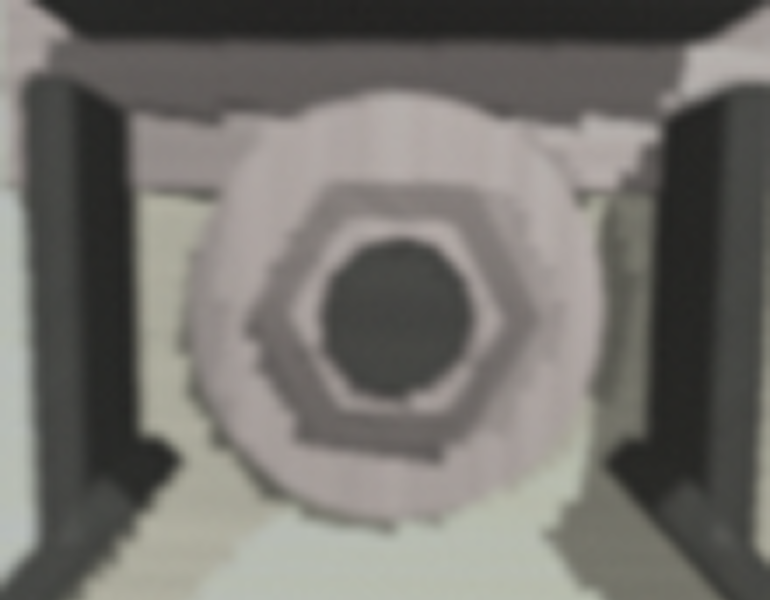

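```bash
cat > fit.py <<'E'
from h import *
import json
from scipy.optimize import least_squares
c=json.load(open('w1.json'));k=7;x0,y0=200,70
my=.157
def hexa(x,y,q,r,z):
    a=my+np.pi-q+np.pi/6+np.arange(6)*np.pi/3   # corner = flat normal +30deg
    return np.c_[x+r*np.cos(a),y+r*np.sin(a),np.full(6,z)]
def cp(P): return (proj(c,P)-[x0,y0]+.5)*k-.5
top=np.array([(340,220),(465,222),(500,318),(440,410),(335,412),(290,305)],float)
low=np.array([(325,185),(475,187),(538,318),(250,325)],float)
def res(p):
    r=[]
    for pts,rr,z in((top,12.32,94),(low,17.32,89)):
        H=cp(hexa(p[0],p[1],p[2],rr,z))
        for t in pts: 
            d=H-t; r+=list(d[np.argmin((d**2).sum(1))])
    return r
for q0 in(0,.2,.4,.6):
    s=least_squares(res,[606,-120,q0],loss='soft_l1',f_scale=10); print(s.x,s.cost)
    if q0==0 or s.cost<best.cost: best=s
im=cv2.imread('pics/w1c.png')
for rr,z in((12.32,94),(17.32,89),(17.32,75),(26,75)):
    P=hexa(*best.x,rr,z) if rr<20 else np.c_[best.x[0]+26*np.cos(np.arange(0,6.3,.2)),best.x[1]+26*np.sin(np.arange(0,6.3,.2)),np.full(32,75)]
    cv2.polylines(im,[cp(P).astype(int)],True,(0,0,255) if z==94 else (0,255,0) if z==89 else(255,0,0),1)
cv2.imwrite('pics/w1f.png',im)
E
python3 fit.py
```

```text
[ 6.07386448e+02 -1.17336006e+02  2.27383235e-02] 226.39372038190936
[ 6.07386448e+02 -1.17336006e+02  2.27383264e-02] 226.3937203819292
[ 6.07386448e+02 -1.17336006e+02  2.27383072e-02] 226.39372038189794
[ 607.3864476  -117.3360057     2.11713341] 226.3937203818944
```

View pics/w1f.png

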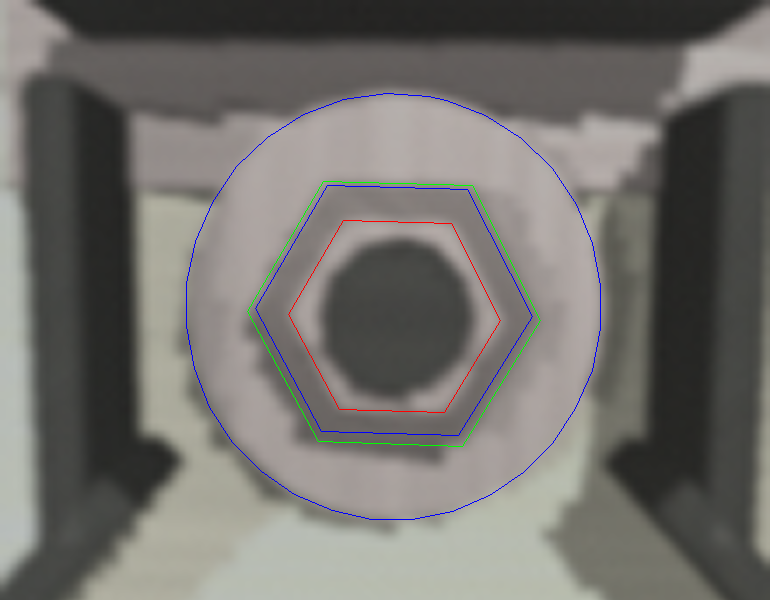

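```bash
python3 - <<'E'
from h import *
import json
manip.grab_frame('wrist')
c=manip.calibration('wrist'); im=grab('wrist','w2'); json.dump({k:np.array(v).tolist() for k,v in c.items()},open('w2.json','w'))
print(st()['tool_pos'],st()['ee_rot'],proj(c,[606,-120,94]))
s=im[70:155,200:310,::-1]
cv2.imwrite('pics/w2c.png',cv2.resize(s,None,fx=7,fy=7,interpolation=cv2.INTER_CUBIC))
E
sed -e 's/w1/w2/g' fit.py > fit2.py; python3 fit2.py
```

```text
[ 539.34063782 -132.50147845  189.83122782] [-3.14102212e+00  1.15768268e-03  1.55779456e-01] [[253.22321782 114.36345407]]
[ 6.05944973e+02 -1.22259847e+02  2.84307450e-02] 225.8276287772939
[ 6.05944973e+02 -1.22259847e+02  2.84307513e-02] 225.8276287772872
[ 605.94497286 -122.25984659   -1.01876679] 225.827628777279
[ 605.94497286 -122.25984659    1.0756283 ] 225.82762877728584
```

View pics/w2f.png

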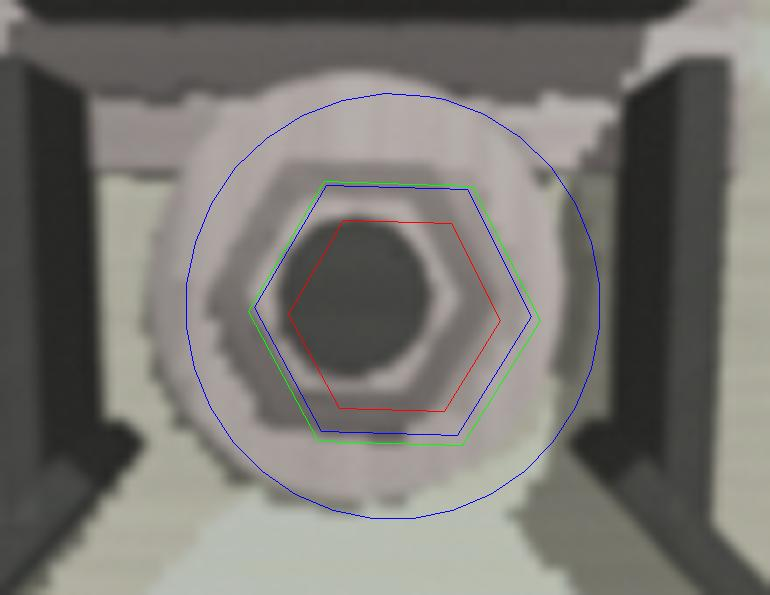

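```bash
sed -i 's/^def res/top+=[-40,-22]; low+=[-40,-22]\ndef res/' fit2.py; python3 fit2.py | head -1
python3 -c "
from h import *
print(st()['tool_pos'],st()['ee_rot'],[round(float(x),2) for x in st()['qpos']])
"
```

```text
[ 6.07667542e+02 -1.17260400e+02  2.95654443e-02] 229.20704047385297
[ 539.34063782 -132.50147845  189.83122782] [-3.14102212e+00  1.15768268e-03  1.55779456e-01] [0.24, 0.37, -0.12, 1.79, 0.05, 0.99, -1.32]
```

View pics/w2f.png

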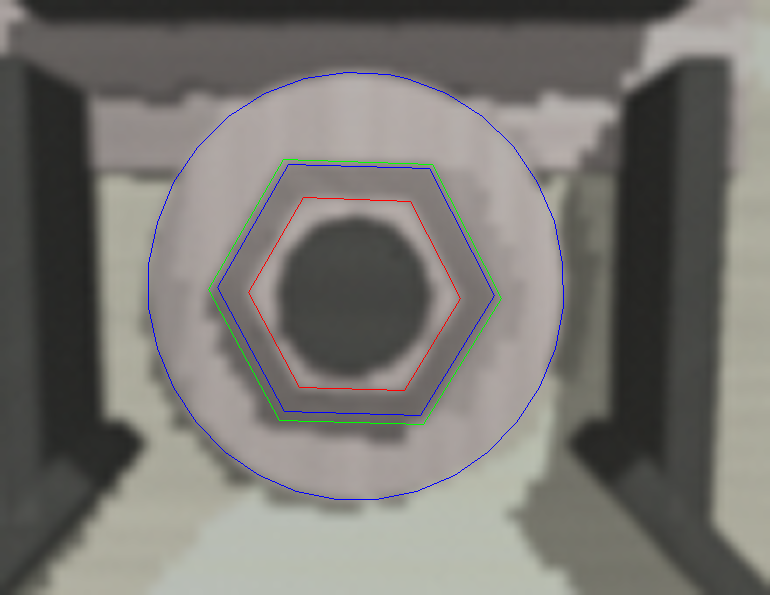

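```bash
python3 -c "
from h import *
print(go(460,249,120,.24))"
```

```text
[-19.1, -389.2, 70.1, -0.084]
```

Request:
jog_arm(increments=[[[-3,-58,0,-0.02],[-6,-116,0,-0.04],[-9,-174,0,-0.06],[-12,-232,0,-0.08],[-15,-290,20,-0.084]]], fingers=0.7)

```text
t: 2.17
tool_pos: [480.5, 152.0, 171.4]
ee_rot: [-3.141, -0.003, 0.237]
ft_force: [1.7, -0.2, -0.1]
width: 60.0
```

```bash
python3 -c "
from h import *
print(go(460,249,120,.24))"
```

```text
[2.7, -99.1, 51.5, -0.003]
```

Request:
jog_arm(increments=[[[1,-50,20,0],[2,-85,40,-0.003],[2.7,-99,51,-0.003],[2.7,-99,51,-0.003],[2.7,-99,51,-0.003]]])

```text
t: 2.8
tool_pos: [461.2, 246.9, 121.0]
ee_rot: [3.141, -0.004, 0.237]
ft_force: [-1.3, 0.5, 0.1]
width: 60.0
```

```bash
python3 - <<'E'
from h import *
import json
c=manip.calibration('wrist'); im=grab('wrist','w3'); json.dump({k:np.array(v).tolist() for k,v in c.items()},open('w3.json','w'))
print(st()['tool_pos'],st()['ee_rot'],proj(c,[562.4,274.4,17]))
E
```

```text
[461.20510142 247.01541297 121.14733527] [ 3.14123193 -0.0038978   0.23701067] [[250.43390948  67.47454282]]
```

View pics/w3.png

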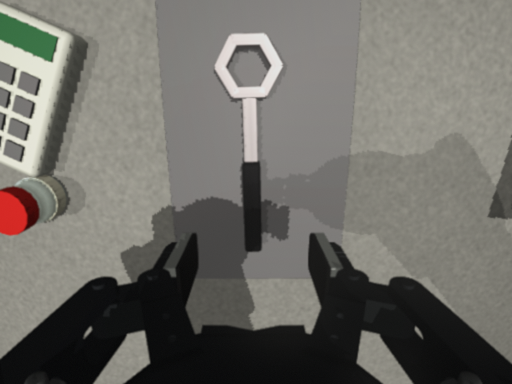

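```bash
python3 - <<'E'
import cv2
s=cv2.imread('pics/w3.png')
cv2.imwrite('pics/w3c.png',cv2.resize(s[20:115,195:300],None,fx=6,fy=6,interpolation=cv2.INTER_CUBIC))
cv2.imwrite('pics/w3d.png',cv2.resize(s[150:260,220:285],None,fx=5,fy=5,interpolation=cv2.INTER_CUBIC))
E
```

```text
(no output)
```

View pics/w3c.png

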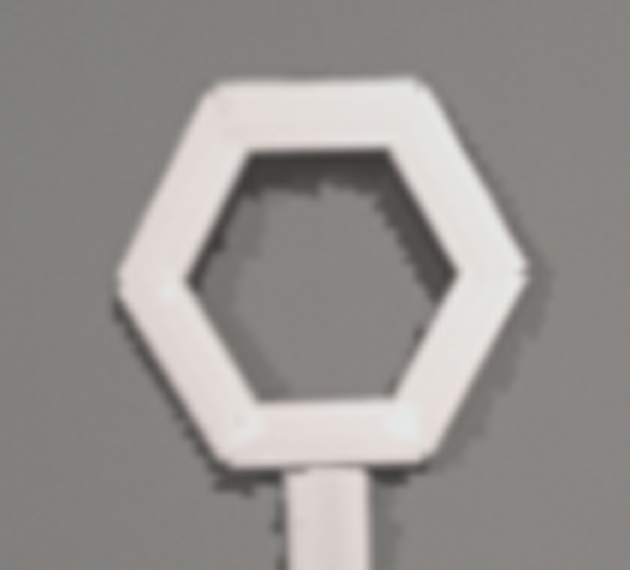

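View pics/w3d.png

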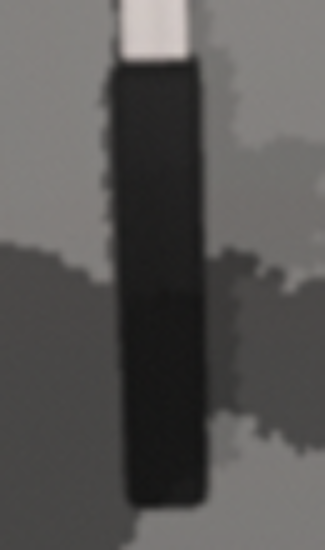

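```bash
cat > fitw.py <<'E'
from h import *
import json
from scipy.optimize import least_squares
c=json.load(open('w3.json'))
A=(np.array([(247,150),(390,148),(460,272),(395,400),(258,403),(186,280)],float)+.5)/6-.5+[195,20]
G=(np.array([(168,503),(157,64)],float)+.5)/5-.5+[220,150]
def model(p):
    x,y,w=p; a=w+np.array([30,-30,-90,-150,150,90])*np.pi/180; r=15.8/np.cos(np.pi/6)
    H=np.c_[x+r*np.cos(a),y+r*np.sin(a),np.full(6,17)]
    g=np.array([[x-l*np.cos(w),y-l*np.sin(w),23] for l in(165,79)])
    return H,g
def res(p):
    H,g=model(p); return np.r_[(proj(c,H)-A).ravel(),(proj(c,g)-G).ravel()]
s=least_squares(res,[562,274,.24]); print(s.x,s.cost,s.fun.round(1))
x,y,w=s.x; gx,gy=x-105*np.cos(w),y-105*np.sin(w); print('grip',gx,gy)
print(go(gx,gy,6,w))
E
python3 fitw.py
```

```text
[5.63591669e+02 2.76414695e+02 2.61613361e-01] 3.388482987274303 [ 0.6  0.1 -0.3 -0.2 -0.3 -0.1 -0.4 -0.8  0.2 -0.7  0.2 -0.2  0.1  2.1
 -0.1  0.4]
grip 462.1644034579245 249.257562761266
[1.0, -2.0, 115.2, -0.025]
```

Request:
jog_arm(increments=[[[1,-2,40,-0.025],[1,-2,80,-0.025],[1,-2,105,-0.025],[1,-2,115,-0.025],[1,-2,115,-0.025]]], fingers=0.5)

```text
t: 3.48
tool_pos: [462.6, 248.6, 6.4]
ee_rot: [3.141, -0.004, 0.261]
ft_force: [0.3, 0.2, -0.2]
width: 42.7
```

```bash
python3 - <<'E'
from h import *
c=manip.calibration('wrist'); im=grab('wrist','w4')
print(st()['tool_pos'],st()['ee_rot'],st()['ft_force'],go(462.2,249.3,6,.2616))
E
```

```text
[462.9244897  249.05254105   6.97143024] [ 3.14120457 -0.00494337  0.26110819] [-0.18651257 -0.49838002  0.37722712] [-0.6, -0.4, 1.0, -0.0]
```

View pics/w4.png

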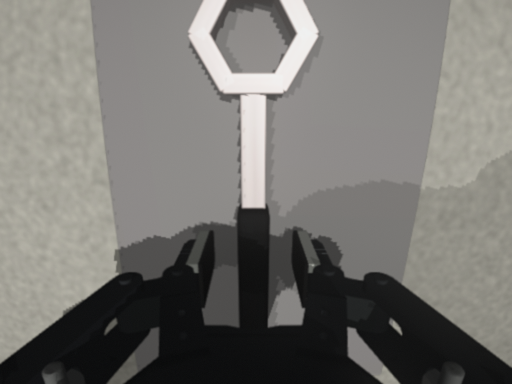

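Grip (column 253) lies between the pads (205 and 302), centred, so I close on it.

Request:
jog_arm(increments=[[[0,0,0,0],[0,0,0,0],[0,0,0,0],[0,0,0,0],[0,0,0,0]]], fingers=0, grip_force=90)

```text
t: 4.15
tool_pos: [463.8, 249.3, 8.4]
ee_rot: [3.141, -0.007, 0.261]
ft_force: [-0.4, -1.9, 10.8]
width: 13.8
```

Request:
jog_arm(increments=[[[0,0,-3,0],[0,0,-10,0],[0,0,-25,0],[0,0,-40,0],[0,0,-40,0]]])

```text
t: 4.78
tool_pos: [464.5, 249.9, 50.1]
ee_rot: [-3.141, -0.01, 0.261]
ft_force: [-0.2, 0.3, -3.1]
width: 13.6
```

```bash
python3 - <<'E'
from h import *
import json
c=manip.calibration('wrist'); im=grab('wrist','w5'); json.dump({k:np.array(v).tolist() for k,v in c.items()},open('w5.json','w'))
s=st();print(s['tool_pos'],s['ee_rot'],s['ft_force'],s['torque'],s['width'])
cv2.imwrite('pics/w5c.png',cv2.resize(im[0:100,190:320,::-1],None,fx=6,fy=6,interpolation=cv2.INTER_CUBIC))
E
```

```text
[463.97722272 249.55539538  49.28651828] [-3.14125935 -0.00875415  0.26059821] [-0.20702821 -0.76992223 -1.98693762] [-0.07122684  0.16508196 -0.03417935] 13.334960312391848
```

View pics/w5.png

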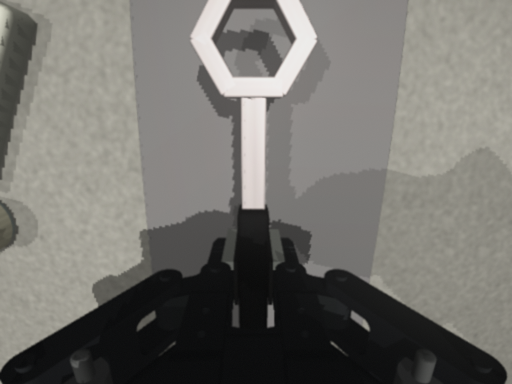

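View pics/w5c.png

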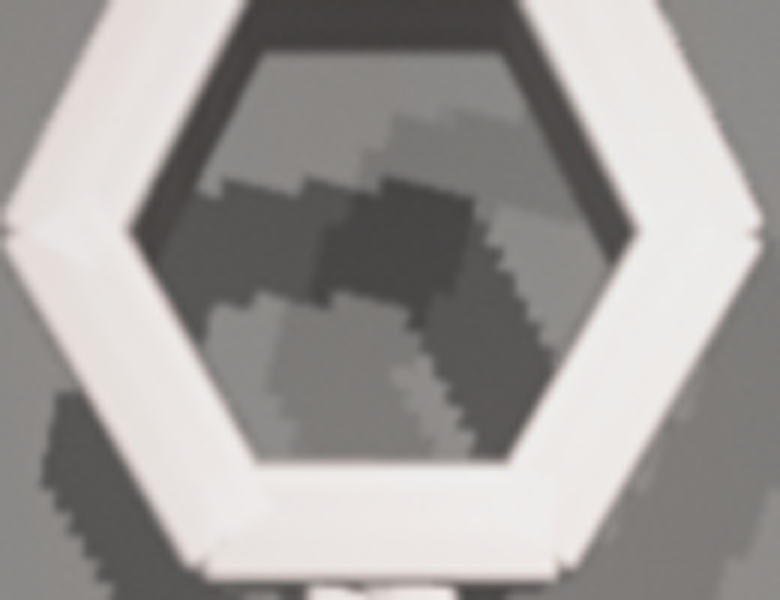

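```bash
cat > fith.py <<'E'
from h import *
import json
from scipy.optimize import least_squares
# ring pose in tool frame from wrist camera; camera in tool constant
Ct=np.array([75.14,-.835,-142.69]);Rct=np.array([[-3.06e-4,-.956964,-.290207],[1,-1.6e-4,-5.2e-4],[4.55e-4,-.290207,.956964]])
cal=json.load(open('w5.json'))
c=dict(K=cal['K'],D=cal['D'],rvec=cv2.Rodrigues(Rct.T)[0],tvec=-Rct.T@Ct)
def ringT(p,pts):  # p: x,y,z(underside, tool), yaw(about tool z), pitch ; pts in wrench frame(z up)
    x,y,z,w,t=p
    R=Ro.from_euler('zy',[w,t]).as_matrix()   # intrinsic not needed; small
    q=np.array(pts)*[1,-1,-1]   # wrench x->tool x, y->-tool y, z->-tool z
    return q@R.T+[x,y,z]
r=15.8/np.cos(np.pi/6)
if __name__=='__main__':
    h=[(-15.8,r/2,14),(-15.8,-r/2,14),(0,r,14),(0,-r,14)]
    px=(np.array([(255,462),(510,462),(128,230),(638,230)],float)+.5)/6-.5+[190,0]
    f=lambda p:(proj(c,ringT(p,h))-px).ravel()
    f2=lambda p: np.r_[f(p),(p[4])*20, (p[0]-105)*.1]
    s=least_squares(f2,[105,0,-3,0,0]); print(s.x.round(3),f(s.x).round(2))
    cal2=manip.calibration('wrist'); 
    # check constancy of camera mount
    S=st();R=Ro.from_euler('xyz',S['ee_rot']).as_matrix();o,_=ray(cal2,0,0);print(R.T@(o-S['tool_pos']))
E
python3 fith.py
```

```text
[ 1.03003e+02 -6.34000e-01  4.30600e+00  1.00000e-03 -5.00000e-03] [ 0.5  -0.02 -0.44 -0.   -0.25 -0.01  0.2   0.02]
[  74.99694598   -1.04881471 -142.7124422 ]
```

```bash
cat >> h.py <<'E'
RX,RY,DZ=103.0,-0.6,4.6
NX,NY=607.5,-117.3
def tcp(yaw,z_under,nx=None,ny=None):
    nx=NX if nx is None else nx; ny=NY if ny is None else ny
    c,s=np.cos(yaw),np.sin(yaw)
    return nx-RX*c-RY*s, ny-RX*s+RY*c, z_under+DZ, yaw
E
python3 -c "
from h import *
print(tcp(.127,130),go(*tcp(.127,130)))"
```

```text
(np.float64(505.4055229728142), np.float64(-130.94103223899987), 134.6, 0.127) [-57.3, 378.3, -85.9, 0.134]
```

Request:
jog_arm(increments=[[[-3,15,-45,0.02],[-10,60,-85,0.03],[-18,118,-110,0.05],[-27,176,-110,0.07],[-36,234,-110,0.09]]])

```text
t: 5.45
tool_pos: [488.5, 11.9, 159.1]
ee_rot: [-3.141, -0.009, 0.17]
ft_force: [1.7, 0.1, -4.1]
width: 13.5
```

```bash
python3 -c "
from h import *
print(go(*tcp(.127,130)))"
```

```text
[-7.7, 143.6, 24.3, 0.043]
```

Request:
jog_arm(increments=[[[-3,55,0,0.02],[-6,105,8,0.04],[-7.7,135,18,0.043],[-7.7,143.6,24,0.043],[-7.7,143.6,24,0.043]]])

```text
t: 6.08
tool_pos: [504.9, -130.6, 134.1]
ee_rot: [-3.14, -0.008, 0.127]
ft_force: [-0.8, 0.3, -1.6]
width: 13.6
```

Request:
jog_arm(increments=[[[0,0,0,0],[0,0,0,0]]])

```text
t: 6.32
tool_pos: [505.0, -129.3, 134.4]
ee_rot: [-3.139, -0.008, 0.129]
ft_force: [0.3, 0.5, -3.2]
width: 13.5
```

```bash
python3 - <<'E'
from h import *
import json
im=grab('wrist','w6')
s=st();print(s['tool_pos'],s['ee_rot'],s['ft_force'],s['torque'],s['t'])
cv2.imwrite('pics/w6c.png',cv2.resize(im[0:110,180:330,::-1],None,fx=5,fy=5,interpolation=cv2.INTER_CUBIC))
print(go(*tcp(.127,130)))
E
```

```text
[ 505.06606477 -129.520179    134.39182123] [-3.13939548 -0.00816101  0.12834886] [ 0.88958586 -0.1594709  -1.91414876] [-0.06391118  0.11830905  0.01844282] 6.375
[0.2, 1.5, -0.2, 0.001]
```

View pics/w6c.png

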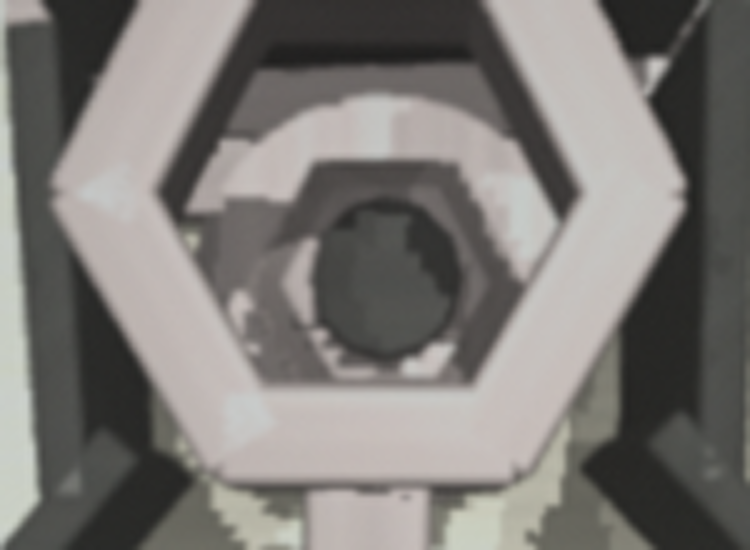

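```bash
python3 - <<'E'
from h import *
c=manip.calibration('wrist')
f=lambda u,v,z: onz(c,180+(u+.5)/5-.5,(v+.5)/5-.5,z).round(1)
print('nut',f(388,275,98),'seat? washer left/right')
s=st();print('zunder',s['tool_pos'][2]-DZ)
for z in (142,144,146): print(z,f(155,190,z),f(583,193,z),np.linalg.norm(f(155,190,z)-f(583,193,z)),(f(155,190,z)+f(583,193,z))/2)
print('nut hole size should be',2*15.8/np.cos(np.pi/6), 'model ring', s['tool_pos'][:2]+np.array([RX*np.cos(.128)+RY*np.sin(.128),RX*np.sin(.128)-RY*np.cos(.128)]))
print('nut edges top flat z89',f(312,160,89),f(455,160,89))
E
```

```text
nut [ 608.1 -117.5   98. ] seat? washer left/right
zunder 129.7918212349909
142 [605.1 -96.8 142. ] [ 609.7 -133.9  142. ] 37.38408752397203 [ 607.4  -115.35  142.  ]
144 [604.7 -97.1 144. ] [ 609.2 -133.6  144. ] 36.776351096866584 [ 606.95 -115.35  144.  ]
146 [604.3 -97.4 146. ] [ 608.7 -133.4  146. ] 36.26789213615813 [ 606.5 -115.4  146. ]
nut hole size should be 36.48853701278435 model ring [ 607.14684972 -115.77705912]
nut edges top flat z89 [ 621.4 -106.6   89. ] [ 623.6 -123.7   89. ]
```

Request:
jog_arm(increments=[[[0.6,1.9,8,0.001],[0.6,1.9,18,0.001],[0.6,1.9,26,0.001],[0.6,1.9,28,0.001],[0.6,1.9,28,0.001]]])

```text
t: 7.0
tool_pos: [506.1, -131.2, 106.2]
ee_rot: [-3.139, -0.008, 0.127]
ft_force: [0.4, 0.1, -3.1]
width: 13.5
```

```bash
python3 - <<'E'
from h import *
import json
im=grab('wrist','w7')
s=st();print(s['tool_pos'],s['ee_rot'],s['ft_force'],s['torque'],s['t'])
cv2.imwrite('pics/w7c.png',cv2.resize(im[0:110,180:330,::-1],None,fx=5,fy=5,interpolation=cv2.INTER_CUBIC))
print(go(*tcp(.127,102)))
E
```

```text
[ 506.20756093 -131.22866263  106.42290842] [-3.13936213 -0.00818248  0.12739074] [-0.25319981  1.044251   -2.94469195] [-0.01511222  0.14716527 -0.01983196] 7.05
[-0.8, -0.4, -0.2, 0.0]
```

View pics/w7c.png

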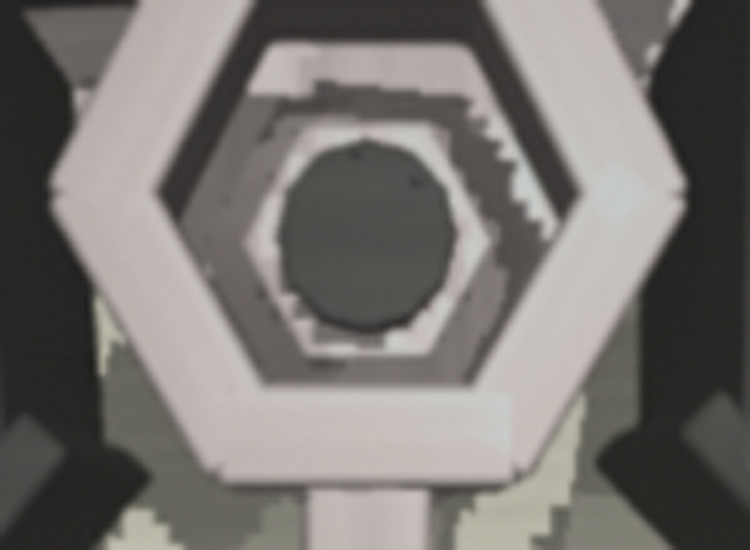

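```bash
python3 - <<'E'
from h import *
c=manip.calibration('wrist')
f=lambda u,v,z: onz(c,180+(u+.5)/5-.5,(v+.5)/5-.5,z).round(2)
print('nut',f(367,235,98), f(247,240,94)/2+f(490,240,94)/2, 'ring',(f(155,192,116)+f(583,192,116))/2)
E
```

```text
nut [ 607.98 -117.04   98.  ] [ 608.32  -117.135   94.   ] ring [ 608.105 -117.225  116.   ]
```

Aligned within 0.3 mm, so I go down onto the nut.

Request:
jog_arm(increments=[[[0,0,5,0],[0,0,10,0],[0,0,14,0],[0,0,18,0],[0,0,20,0]]])

```text
t: 7.68
tool_pos: [506.2, -131.1, 86.1]
ee_rot: [-3.139, -0.008, 0.127]
ft_force: [-0.6, -0.0, -3.1]
width: 13.6
```

```bash
python3 - <<'E'
from h import *
s=st();print(s['tool_pos'],s['ee_rot'],s['ft_force'],s['torque'],s['t'], go(*tcp(.127,75)))
E
```

```text
[ 506.23330037 -131.13140294   86.07104423] [-3.13921944 -0.00779556  0.12741082] [-0.64014554 -0.01046542 -3.10235101] [-0.01091562  0.14743589 -0.01606165] 7.675 [-0.8, -0.3, 6.5, 0.0]
```

Request:
jog_arm(increments=[[[0,0,3,0],[0,0,6,0],[0,0,7,0],[0,0,7.5,0],[0,0,7.5,0]]])

```text
t: 8.3
tool_pos: [506.1, -131.2, 79.0]
ee_rot: [-3.139, -0.008, 0.127]
ft_force: [-4.6, 1.2, 6.0]
width: 13.8
```

```bash
python3 - <<'E'
from h import *
im=grab('wrist','w8')
s=st();print(s['tool_pos'],s['ee_rot'],s['ft_force'],s['torque'],s['t'])
cv2.imwrite('pics/w8c.png',cv2.resize(im[0:110,180:330,::-1],None,fx=5,fy=5,interpolation=cv2.INTER_CUBIC))
E
```

```text
[ 506.13993152 -131.22348967   79.03150868] [-3.13943482 -0.00785037  0.12728087] [-4.48224987  1.11258493  6.01929351] [ 0.10886811  0.51751768 -0.01538877] 8.35
```

View pics/w8c.png

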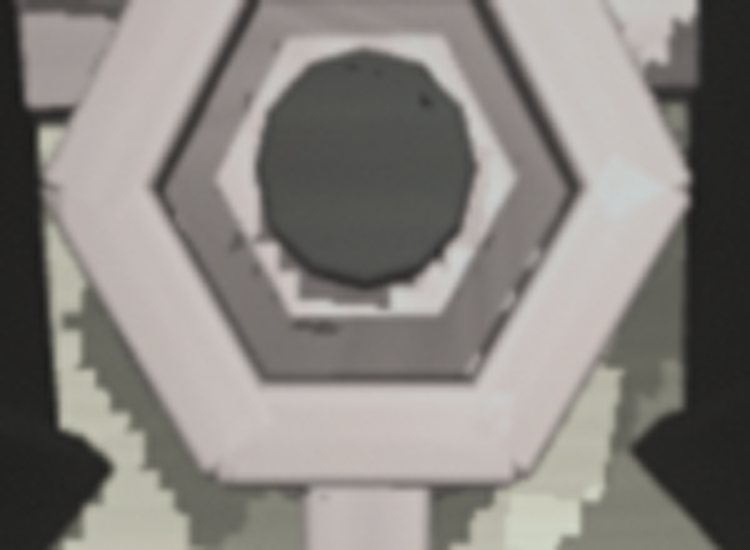

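Request:
jog_arm(increments=[[[0.2,-8.2,0.5,0.08],[1.5,-17.8,0.5,0.175],[4,-28.3,0.5,0.28],[7.1,-37.7,0.5,0.375],[7.1,-37.7,0.5,0.375]]])

```text
t: 8.98
tool_pos: [508.1, -92.6, 79.1]
ee_rot: [-3.137, -0.006, -0.249]
ft_force: [-5.5, 0.8, 5.7]
width: 13.8
```

```bash
cat >> h.py <<'E'
def rep(cx=607.9,cy=-117.5):
    s=st(); p=s['tool_pos'];F=s['ft_force'];T=s['torque']
    yaw=s['ee_rot'][2]; r=p[:2]-[cx,cy]
    L=np.hypot(*r); a=np.arctan2(-r[1],-r[0])
    print('t',round(s['t'],2),'p',p.round(1),'yaw',round(yaw,3),'theta',round(.157-yaw,3),'radial',round(L,1),'dir',round(a,3),'F',F.round(1),'T',T.round(2),
     'Mz about nut (cw+)',round(float((r[0]*F[1]-r[1]*F[0])/1000+T[2]),2), 'w',round(s['width'],1))
E
python3 -c "
from h import *
rep()"
```

```text
t 8.97 p [508.1 -92.6  79.1] yaw -0.249 theta 0.406 radial 102.9 dir -0.244 F [-5.5  0.8  5.7] T [-0.08  0.56 -0.12] Mz about nut (cw+) -0.07 w 13.8
```

Request:
jog_arm(increments=[[[0,-8.2,0.3,0.08],[0.6,-15.3,0.3,0.15],[1.6,-20.8,0.3,0.2],[2.6,-24.9,0.3,0.245],[2.6,-24.9,0.3,0.245]]])

```text
t: 9.6
tool_pos: [517.1, -69.6, 79.2]
ee_rot: [-3.136, -0.006, -0.493]
ft_force: [-2.5, -1.9, 3.8]
width: 13.6
```

```bash
python3 - <<'E'
from h import *
rep()
im=grab('wrist','w9')
cv2.imwrite('pics/w9c.png',cv2.resize(im[0:110,180:330,::-1],None,fx=5,fy=5,interpolation=cv2.INTER_CUBIC))
E
```

```text
t 9.6 p [517.1 -69.6  79.2] yaw -0.493 theta 0.65 radial 102.6 dir -0.486 F [-2.5 -1.9  3.8] T [-0.77  0.08 -0.06] Mz about nut (cw+) 0.23 w 13.6
```

View pics/w9c.png

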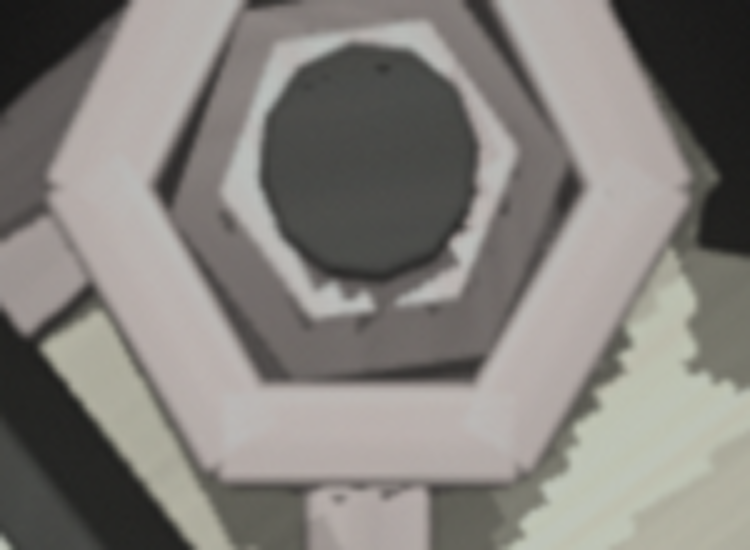

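View pics/w9.png

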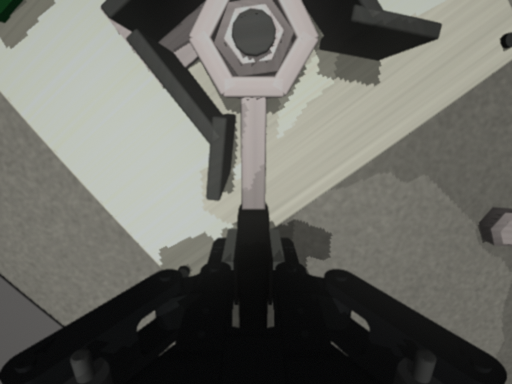

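Request:
jog_arm(increments=[[[0.4,6.2,0,-0.06],[0.8,12.3,0,-0.12],[0.8,12.3,-10,-0.12],[0.8,12.3,-22,-0.12],[0.8,12.3,-30,-0.12]]])

```text
t: 10.28
tool_pos: [512.2, -80.6, 110.3]
ee_rot: [-3.136, -0.008, -0.373]
ft_force: [0.1, -0.3, -2.9]
width: 13.5
```

```bash
python3 - <<'E'
from h import *
rep()
def arc(phi,L=102.8): return round(L*(1-np.cos(phi)),1),round(-L*np.sin(phi),1)
s=st();th=.157-s['ee_rot'][2]
for ph in (-.18,-.36,-.54,-.72,-.9,-1.05): print(ph,arc(ph))
p=tcp(.157+.517,75+29.5,607.9,-117.5);print(go(*p))
E
```

```text
t 10.28 p [512.2 -80.6 110.3] yaw -0.373 theta 0.53 radial 102.6 dir -0.368 F [ 0.1 -0.3 -2.9] T [ 0.08  0.16 -0.02] Mz about nut (cw+) 0.0 w 13.5
-0.18 (np.float64(1.7), np.float64(18.4))
-0.36 (np.float64(6.6), np.float64(36.2))
-0.54 (np.float64(14.6), np.float64(52.9))
-0.72 (np.float64(25.5), np.float64(67.8))
-0.9 (np.float64(38.9), np.float64(80.5))
-1.05 (np.float64(51.6), np.float64(89.2))
[51.6, 89.0, 1.1, -1.047]
```

Request:
jog_arm(increments=[[[1.6,17.9,0,-0.175],[6.2,35.3,0,-0.35],[13.9,51.5,0,-0.525],[24.2,66.2,0,-0.7],[36.9,78.9,0,-0.875]]])

```text
t: 10.9
tool_pos: [517.8, -168.0, 110.5]
ee_rot: [3.139, -0.009, 0.507]
ft_force: [0.4, -0.1, -2.8]
width: 13.5
```

```bash
python3 - <<'E'
from h import *
rep()
p=tcp(.157+.517,75+29,607.9,-117.5);print(go(*p))
E
```

```text
t 10.9 p [ 517.8 -168.   110.5] yaw 0.507 theta -0.35 radial 103.3 dir 0.511 F [ 0.4 -0.1 -2.8] T [-0.08  0.08 -0.03] Mz about nut (cw+) 0.01 w 13.5
[1.8, 17.3, 2.0, -0.167]
```

Request:
jog_arm(increments=[[[0.8,10,0,-0.1],[1.8,17.3,0,-0.167],[1.8,17.3,0,-0.167],[1.8,17.3,0,-0.167]]])

```text
t: 11.4
tool_pos: [527.6, -181.9, 110.7]
ee_rot: [3.138, -0.008, 0.673]
ft_force: [0.8, -0.2, -1.9]
width: 13.6
```

```bash
python3 - <<'E'
from h import *
rep()
im=grab('wrist','w10')
cv2.imwrite('pics/w10c.png',cv2.resize(im[0:110,180:330,::-1],None,fx=5,fy=5,interpolation=cv2.INTER_CUBIC))
p=tcp(.157+.517,75+29,607.9,-117.5);print(go(*p))
E
```

```text
t 11.4 p [ 527.6 -181.9  110.7] yaw 0.673 theta -0.516 radial 102.9 dir 0.676 F [ 0.8 -0.2 -1.9] T [-0.09  0.13  0.04] Mz about nut (cw+) 0.1 w 13.6
[-0.2, 0.5, 2.1, -0.001]
```

View pics/w10c.png

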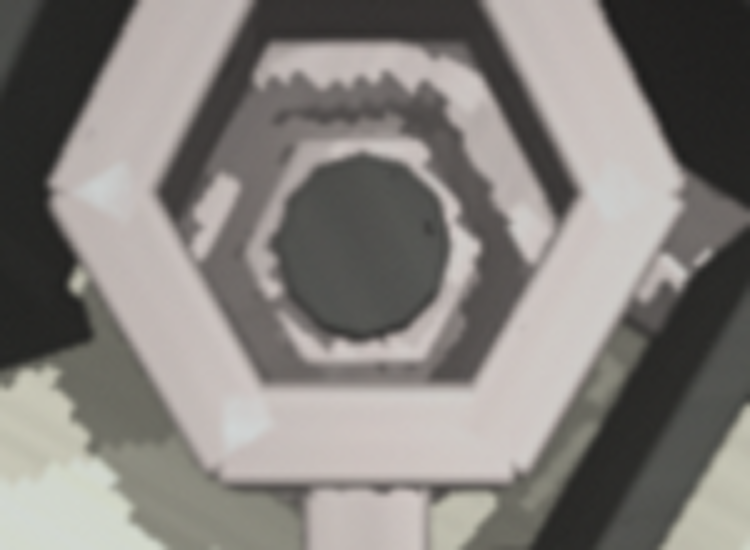

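```bash
cat > al.py <<'E'
from h import *
import sys
c=manip.calibration('wrist'); u,v,u2,v2=map(float,sys.argv[1:5])
f=lambda u,v,z: onz(c,180+(u+.5)/5-.5,(v+.5)/5-.5,z)
s=st(); zu=s['tool_pos'][2]-DZ
n=f(u,v,98); r=f(u2,v2,zu+14); R=Ro.from_euler('xyz',s['ee_rot']).as_matrix()
print('nut',n.round(1),'ring',r.round(1),'tool shift',(R.T@(n-r)).round(2)[:2],'down to 75:',zu-75)
E
python3 al.py 364 245 369 192
```

```text
nut [ 607.8 -116.9   98. ] ring [ 608.2 -117.1  120.1] tool shift [-0.35 -0.47] down to 75: 31.102433139035114
```

Request:
jog_arm(increments=[[[-0.3,-0.3,8,0],[-0.3,-0.3,16,0],[-0.3,-0.3,24,0],[-0.3,-0.3,29,0],[-0.3,-0.3,32,0]]])

```text
t: 12.08
tool_pos: [527.1, -181.9, 78.5]
ee_rot: [3.138, -0.008, 0.673]
ft_force: [-5.9, -1.8, 9.0]
width: 13.5
```

```bash
python3 - <<'E'
from h import *
rep()
E
```

```text
t 12.07 p [ 527.1 -181.9   78.5] yaw 0.673 theta -0.516 radial 103.3 dir 0.673 F [-5.9 -1.8  9. ] T [0.24 0.82 0.17] Mz about nut (cw+) -0.06 w 13.5
```

Request:
jog_arm(increments=[[[0.7,-14.4,0.2,0.14],[3.7,-28.5,0.2,0.28],[8.6,-42,0.2,0.42],[15.4,-54.7,0.2,0.56],[23.9,-66.4,0.2,0.7]]])

```text
t: 12.7
tool_pos: [504.8, -115.6, 79.0]
ee_rot: [-3.141, -0.01, -0.032]
ft_force: [-0.7, -2.8, 3.7]
width: 13.8
```

```bash
python3 - <<'E'
from h import *
rep()
print(go(*tcp(.157-.655,74.3,607.7,-117.3)))
E
```

```text
t 12.7 p [ 504.8 -115.6   79. ] yaw -0.032 theta 0.189 radial 103.1 dir -0.018 F [-0.7 -2.8  3.7] T [-0.69 -0.21  0.33] Mz about nut (cw+) 0.62 w 13.8
[10.6, -47.4, 0.3, 0.466]
```

Request:
jog_arm(increments=[[[0.9,-14.6,0.2,0.14],[3.8,-28.9,0.2,0.28],[7.9,-40.6,0.2,0.4],[10.6,-47.3,0.2,0.466],[10.6,-47.3,0.2,0.466]]])

```text
t: 13.32
tool_pos: [517.4, -68.9, 79.3]
ee_rot: [-3.136, -0.01, -0.497]
ft_force: [-1.2, -1.2, 1.6]
width: 13.5
```

```bash
python3 - <<'E'
from h import *
rep()
im=grab('wrist','w11')
cv2.imwrite('pics/w11c.png',cv2.resize(im[0:110,180:330,::-1],None,fx=5,fy=5,interpolation=cv2.INTER_CUBIC))
E
```

```text
t 13.32 p [517.4 -68.9  79.3] yaw -0.497 theta 0.654 radial 102.7 dir -0.493 F [-1.2 -1.2  1.6] T [-0.64 -0.07 -0.15] Mz about nut (cw+) 0.01 w 13.5
```

View pics/w11c.png

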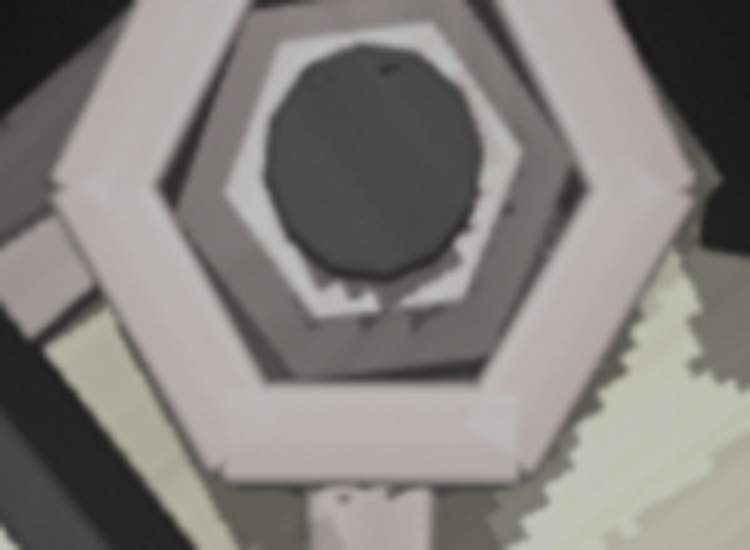

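Request:
jog_arm(increments=[[[0.4,6.2,0,-0.06],[0.8,12.3,0,-0.12],[0.8,12.3,-10,-0.12],[0.8,12.3,-22,-0.12],[0.8,12.3,-30,-0.12]]])

```text
t: 14.0
tool_pos: [512.4, -79.9, 110.4]
ee_rot: [-3.137, -0.011, -0.376]
ft_force: [0.4, 0.5, -3.1]
width: 13.7
```

Request:
jog_arm(increments=[[[1.6,17.9,0,-0.175],[6.2,35.3,0,-0.35],[13.9,51.5,0,-0.525],[24.2,66.2,0,-0.7],[36.9,78.9,0,-0.875]]])

```text
t: 14.62
tool_pos: [517.8, -167.4, 110.9]
ee_rot: [3.136, -0.011, 0.504]
ft_force: [0.4, -0.0, -3.0]
width: 13.6
```

```bash
python3 - <<'E'
from h import *
rep()
p=tcp(.157+.514,75+31,607.6,-117.3);print(go(*p))
E
```

```text
t 14.62 p [ 517.8 -167.4  110.9] yaw 0.504 theta -0.347 radial 103.0 dir 0.506 F [ 0.4 -0.  -3. ] T [-0.07  0.11 -0.  ] Mz about nut (cw+) 0.02 w 13.6
[1.4, 17.2, 0.4, -0.167]
```

Request:
jog_arm(increments=[[[0.8,10,0,-0.1],[1.4,17.2,0,-0.167],[1.4,17.2,0,-0.167],[1.4,17.2,0,-0.167]]])

```text
t: 15.12
tool_pos: [527.1, -181.3, 111.1]
ee_rot: [3.134, -0.01, 0.67]
ft_force: [-0.0, 1.0, -2.7]
width: 13.8
```

```bash
python3 - <<'E'
from h import *
rep()
im=grab('wrist','w12')
cv2.imwrite('pics/w12c.png',cv2.resize(im[0:110,180:330,::-1],None,fx=5,fy=5,interpolation=cv2.INTER_CUBIC))
E
```

```text
t 15.12 p [ 527.1 -181.3  111.1] yaw 0.67 theta -0.513 radial 103.0 dir 0.669 F [-0.   1.  -2.7] T [-0.05  0.1  -0.02] Mz about nut (cw+) -0.11 w 13.8
```

View pics/w12c.png

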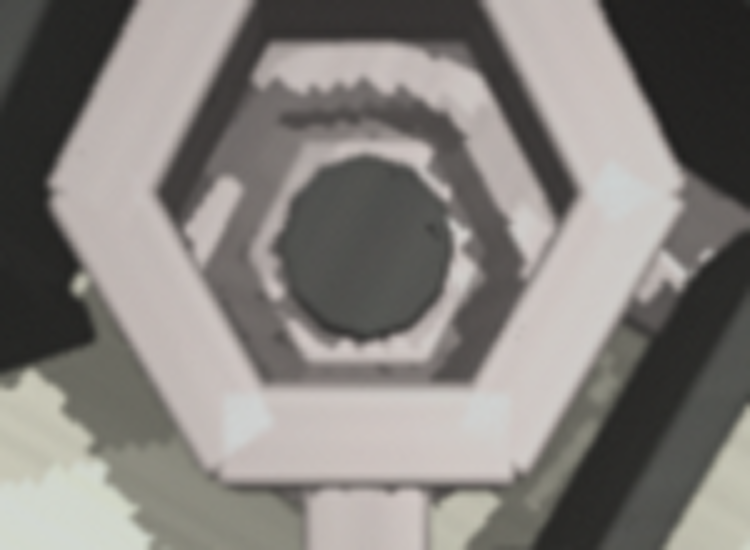

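Ring and nut are aligned again (stub 366,247 and ring 369,192, close to the last fit), so I refit.

Request:
jog_arm(increments=[[[-0.3,-0.2,8,0],[-0.3,-0.2,16,0],[-0.3,-0.2,24,0],[-0.3,-0.2,29,0],[-0.3,-0.2,32.5,0]]])

```text
t: 15.8
tool_pos: [526.8, -181.5, 78.4]
ee_rot: [3.135, -0.009, 0.67]
ft_force: [-5.6, -1.5, 8.5]
width: 13.5
```

```bash
python3 - <<'E'
from h import *
rep()
print(go(*tcp(.157-.2,74.3,607.6,-117.3)))
E
```

```text
t 15.8 p [ 526.8 -181.5   78.4] yaw 0.67 theta -0.513 radial 103.3 dir 0.669 F [-5.6 -1.5  8.5] T [0.19 0.74 0.18] Mz about nut (cw+) -0.06 w 13.5
[24.9, -67.1, -0.7, 0.713]
```

Request:
jog_arm(increments=[[[0.7,-14.4,0.2,0.14],[3.7,-28.5,0.2,0.28],[8.6,-42,0.2,0.42],[15.4,-54.7,0.2,0.56],[23.9,-66.4,0.2,0.7]]])

```text
t: 16.42
tool_pos: [504.9, -115.2, 78.8]
ee_rot: [3.141, -0.013, -0.035]
ft_force: [-0.2, -3.9, 3.0]
width: 13.5
```

Request:
jog_arm(increments=[[[0.1,-4.1,0.2,0.04],[0.3,-8.2,0.2,0.08],[0.7,-12.3,0.2,0.12]]])

```text
t: 16.8
tool_pos: [506.0, -103.1, 78.9]
ee_rot: [-3.141, -0.014, -0.156]
ft_force: [-3.2, -0.0, 2.2]
width: 13.6
```

```bash
python3 - <<'E'
from h import *
rep(607.7,-117.3)
E
```

```text
t 16.8 p [ 506.  -103.1   78.9] yaw -0.156 theta 0.313 radial 102.7 dir -0.138 F [-3.2 -0.   2.2] T [-0.38  0.31  0.38] Mz about nut (cw+) 0.43 w 13.6
```

Request:
jog_arm(increments=[[[0.1,-2.5,0.1,0.02],[0.2,-5.1,0.1,0.04],[0.2,-5.1,0.1,0.04]]])

```text
t: 17.18
tool_pos: [506.8, -98.3, 78.9]
ee_rot: [-3.141, -0.013, -0.196]
ft_force: [-3.7, -2.9, 3.1]
width: 13.5
```

```bash
python3 - <<'E'
from h import *
rep(607.7,-117.3)
E
```

```text
t 17.18 p [506.8 -98.3  78.9] yaw -0.196 theta 0.353 radial 102.7 dir -0.186 F [-3.7 -2.9  3.1] T [-0.71  0.54  0.04] Mz about nut (cw+) 0.4 w 13.5
```

Request:
jog_arm(increments=[[[0,-1.5,0.1,0.012],[0.1,-3,0.1,0.025],[0.1,-3,0.1,0.025]]])

```text
t: 17.55
tool_pos: [507.4, -95.7, 78.8]
ee_rot: [-3.141, -0.013, -0.222]
ft_force: [-4.4, -2.5, 3.5]
width: 13.2
```

```bash
python3 - <<'E'
from h import *
rep(607.7,-117.3)
E
```

```text
t 17.55 p [507.4 -95.7  78.8] yaw -0.222 theta 0.379 radial 102.6 dir -0.212 F [-4.4 -2.5  3.5] T [-0.88  0.57  0.06] Mz about nut (cw+) 0.4 w 13.2
```

Request:
jog_arm(increments=[[[-0.1,-1,0.1,0.008],[-0.1,-2,0.1,0.018],[-0.1,-2,0.1,0.018]]])

```text
t: 17.92
tool_pos: [507.8, -93.9, 78.8]
ee_rot: [-3.141, -0.013, -0.241]
ft_force: [-4.6, -3.7, 4.5]
width: 13.7
```

```bash
python3 - <<'E'
from h import *
rep(607.7,-117.3)
E
```

```text
t 17.93 p [507.8 -93.9  78.8] yaw -0.241 theta 0.398 radial 102.6 dir -0.23 F [-4.6 -3.7  4.5] T [-0.91  0.53  0.04] Mz about nut (cw+) 0.52 w 13.7
```

Request:
jog_arm(increments=[[[-0.2,-1,0,0.008],[-0.2,-2,0,0.017],[-0.2,-2,0,0.017]]])

```text
t: 18.3
tool_pos: [508.3, -92.0, 78.8]
ee_rot: [-3.141, -0.014, -0.259]
ft_force: [-2.9, -4.4, 2.1]
width: 13.6
```

```bash
python3 - <<'E'
from h import *
rep(607.7,-117.3)
E
```

```text
t 18.3 p [508.3 -92.   78.8] yaw -0.259 theta 0.416 radial 102.6 dir -0.249 F [-2.9 -4.4  2.1] T [-1.02  0.34 -0.04] Mz about nut (cw+) 0.47 w 13.6
```

Request:
jog_arm(increments=[[[-0.1,-1,0,0.008],[-0.1,-1.8,0,0.016],[-0.1,-1.8,0,0.016]]])

```text
t: 18.68
tool_pos: [508.7, -90.3, 78.8]
ee_rot: [-3.14, -0.014, -0.275]
ft_force: [-3.7, -3.1, 3.5]
width: 13.5
```

```bash
python3 - <<'E'
from h import *
rep(607.7,-117.3)
E
```

```text
t 18.68 p [508.7 -90.3  78.8] yaw -0.275 theta 0.432 radial 102.6 dir -0.266 F [-3.7 -3.1  3.5] T [-1.04  0.37 -0.03] Mz about nut (cw+) 0.38 w 13.5
```

Request:
jog_arm(increments=[[[-0.1,-1,0,0.009],[-0.1,-1.8,0,0.018],[-0.1,-1.8,0,0.018]]])

```text
t: 19.05
tool_pos: [509.2, -88.7, 78.9]
ee_rot: [-3.14, -0.014, -0.294]
ft_force: [-2.6, -3.8, 2.9]
width: 13.3
```

```bash
python3 - <<'E'
from h import *
rep(607.7,-117.3)
im=grab('wrist','w13')
cv2.imwrite('pics/w13c.png',cv2.resize(im[0:110,180:330,::-1],None,fx=5,fy=5,interpolation=cv2.INTER_CUBIC))
E
```

```text
t 19.05 p [509.2 -88.7  78.9] yaw -0.294 theta 0.451 radial 102.6 dir -0.282 F [-2.6 -3.8  2.9] T [-1.17  0.38  0.08] Mz about nut (cw+) 0.54 w 13.3
```

View pics/w13c.png

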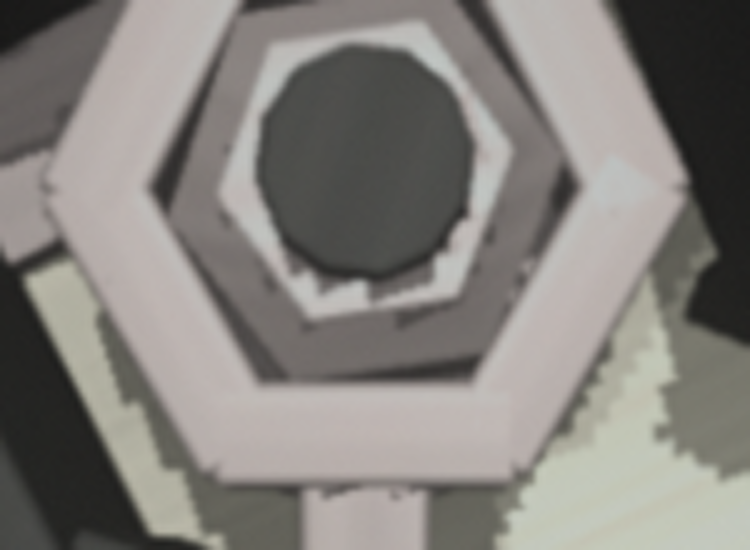

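Request:
jog_arm(increments=[[[-0.1,-0.8,0,0.007],[-0.1,-1.5,0,0.014],[-0.1,-1.5,0,0.014]]])

```text
t: 19.48
tool_pos: [509.5, -87.7, 78.9]
ee_rot: [-3.141, -0.014, -0.308]
ft_force: [-3.1, -6.1, 3.0]
width: 13.9
```

```bash
python3 - <<'E'
from h import *
rep(607.7,-117.3)
E
```

```text
t 19.48 p [509.5 -87.7  78.9] yaw -0.308 theta 0.465 radial 102.6 dir -0.293 F [-3.1 -6.1  3. ] T [-1.37  0.41  0.24] Mz about nut (cw+) 0.93 w 13.9
```

Request:
jog_arm(increments=[[[0,-0.6,0,0.004],[0,-0.8,0,0.006],[0,-0.8,0,0.006]]])

```text
t: 19.85
tool_pos: [509.6, -87.3, 78.9]
ee_rot: [-3.141, -0.014, -0.315]
ft_force: [-3.5, -5.4, 3.6]
width: 13.8
```

```bash
python3 - <<'E'
from h import *
rep(607.7,-117.3)
E
```

```text
t 19.85 p [509.6 -87.3  78.9] yaw -0.315 theta 0.472 radial 102.5 dir -0.297 F [-3.5 -5.4  3.6] T [-1.4   0.52  0.36] Mz about nut (cw+) 1.0 w 13.8
```

Request:
jog_arm(increments=[[[0,-0.6,0,0],[0,-0.9,0,0],[0,-0.9,0,0]]])

```text
t: 20.23
tool_pos: [509.7, -87.1, 78.8]
ee_rot: [3.141, -0.014, -0.315]
ft_force: [-3.8, -6.8, 4.5]
width: 13.6
```

```bash
python3 - <<'E'
from h import *
rep(607.7,-117.3)
E
```

```text
t 20.23 p [509.7 -87.1  78.8] yaw -0.315 theta 0.472 radial 102.6 dir -0.299 F [-3.8 -6.8  4.5] T [-1.58  0.55  0.39] Mz about nut (cw+) 1.17 w 13.6
```

Request:
jog_arm(increments=[[[0,-0.9,0,0],[0,-1,0,0]]])

```text
t: 20.48
tool_pos: [509.7, -87.0, 78.8]
ee_rot: [3.14, -0.014, -0.316]
ft_force: [-4.4, -7.1, 4.7]
width: 13.6
```

```bash
python3 - <<'E'
from h import *
rep(607.7,-117.3)
im=manip.grab_frame('wrist'); rep(607.7,-117.3)
im=grab('wrist','w14'); rep(607.7,-117.3)
cv2.imwrite('pics/w14c.png',cv2.resize(im[0:110,180:330,::-1],None,fx=5,fy=5,interpolation=cv2.INTER_CUBIC))
E
```

```text
t 20.48 p [509.7 -87.   78.8] yaw -0.316 theta 0.473 radial 102.6 dir -0.3 F [-4.4 -7.1  4.7] T [-1.7   0.63  0.32] Mz about nut (cw+) 1.15 w 13.6
t 20.52 p [509.7 -87.   78.8] yaw -0.316 theta 0.473 radial 102.6 dir -0.3 F [-4.2 -6.5  3.2] T [-1.61  0.56  0.3 ] Mz about nut (cw+) 1.07 w 13.6
t 20.57 p [509.7 -87.   78.8] yaw -0.316 theta 0.473 radial 102.6 dir -0.3 F [-4.5 -6.7  3.9] T [-1.67  0.58  0.36] Mz about nut (cw+) 1.14 w 13.5
```

View pics/w14c.png

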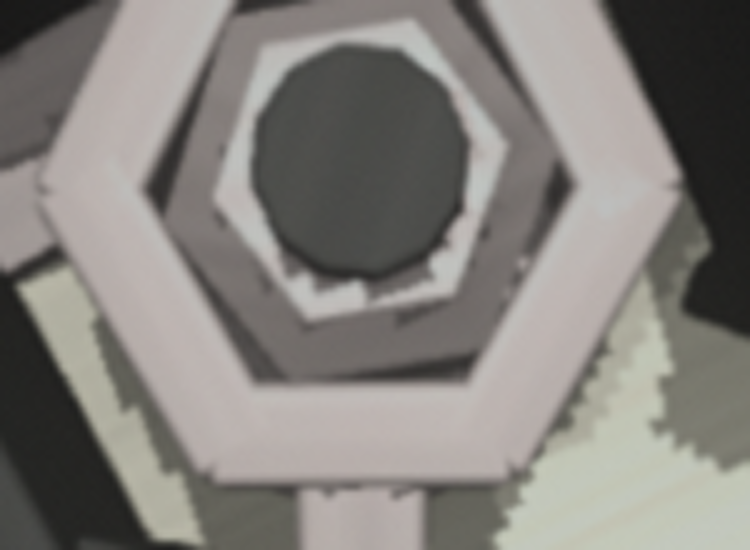

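Request:
jog_arm(increments=[[[0,-1,0,0],[0,-1.25,0,0],[0,-1.25,0,0]]])

```text
t: 20.95
tool_pos: [509.7, -86.9, 78.8]
ee_rot: [3.138, -0.014, -0.317]
ft_force: [-4.0, -6.6, 4.4]
width: 13.5
```

```bash
python3 - <<'E'
from h import *
rep(607.7,-117.3)
manip.grab_frame('side'); rep(607.7,-117.3)
E
```

```text
t 20.95 p [509.7 -86.9  78.8] yaw -0.317 theta 0.474 radial 102.6 dir -0.301 F [-4.  -6.6  4.4] T [-1.83  0.59  0.36] Mz about nut (cw+) 1.13 w 13.5
t 21.0 p [509.7 -86.9  78.8] yaw -0.317 theta 0.474 radial 102.6 dir -0.301 F [-4.5 -7.8  3.8] T [-1.79  0.61  0.33] Mz about nut (cw+) 1.23 w 13.9
```

Request:
jog_arm(increments=[[[0,2,0,-0.02],[0.2,6.5,0,-0.07],[0.6,11.5,0,-0.12],[0.6,11.5,-10,-0.12],[0.6,11.5,-22,-0.12]]])

```text
t: 21.62
tool_pos: [506.5, -97.1, 101.3]
ee_rot: [3.137, -0.013, -0.198]
ft_force: [1.1, 0.6, -2.7]
width: 13.9
```

Request:
jog_arm(increments=[[[0,0,-10,0],[0,0,-30,0],[0,0,-50,0],[0,0,-50,0]]])

```text
t: 22.12
tool_pos: [507.1, -96.4, 153.0]
ee_rot: [3.138, -0.016, -0.197]
ft_force: [0.0, -0.3, -3.3]
width: 13.9
```

```bash
python3 - <<'E'
from h import *
import json
rep(607.7,-117.3)
c=manip.calibration('wrist'); json.dump({k:np.array(v).tolist() for k,v in c.items()},open('w15.json','w'))
im=grab('wrist','w15')
cv2.imwrite('pics/w15c.png',cv2.resize(im[0:140,160:350,::-1],None,fx=4,fy=4,interpolation=cv2.INTER_CUBIC))
E
```

```text
t 22.12 p [507.1 -96.4 153. ] yaw -0.197 theta 0.354 radial 102.8 dir -0.205 F [ 0.  -0.3 -3.3] T [0.06 0.17 0.  ] Mz about nut (cw+) 0.03 w 13.9
```

View pics/w15c.png

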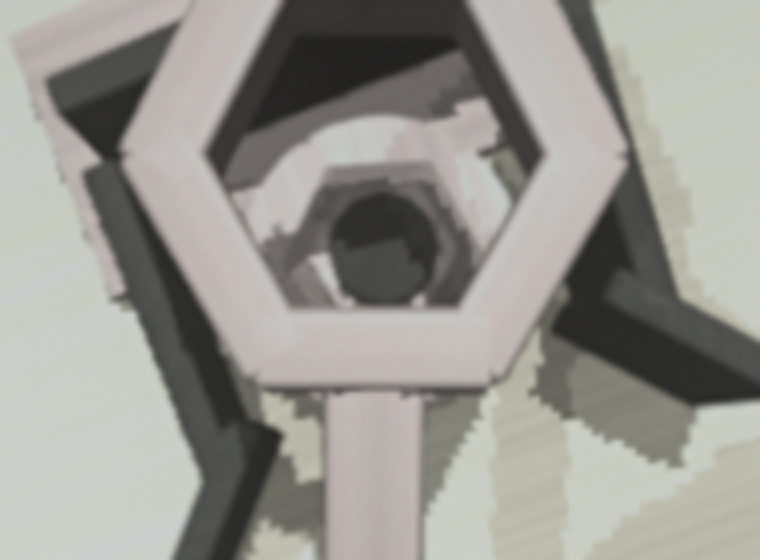

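```bash
python3 - <<'E'
from h import *
print(go(464,249.5,60,.2616))
E
```

```text
[-110.6, -331.2, 89.1, -0.459]
```

Request:
jog_arm(increments=[[[-18,-54,0,-0.08],[-36,-108,0,-0.16],[-54,-162,0,-0.24],[-73,-216,5,-0.32],[-90,-268,20,-0.4]]])

```text
t: 22.8
tool_pos: [470.3, 186.0, 129.2]
ee_rot: [3.133, -0.012, 0.205]
ft_force: [1.4, 0.6, -2.1]
width: 13.9
```

```bash
python3 - <<'E'
from h import *
print(st()['tool_pos'],st()['ee_rot'],go(464,249.5,40,.2616))
E
```

```text
[470.34003567 186.04932901 129.20834313] [ 3.13303689 -0.01225902  0.20547923] [5.6, -64.2, 88.7, -0.056]
```

Request:
jog_arm(increments=[[[3,-35,15,-0.03],[5,-60,40,-0.056],[5.6,-64,70,-0.056],[5.6,-64,88,-0.056],[5.6,-64,88,-0.056]]])

```text
t: 23.42
tool_pos: [462.3, 248.6, 38.8]
ee_rot: [3.131, -0.008, 0.262]
ft_force: [-0.1, -0.4, -2.7]
width: 13.6
```

```bash
python3 - <<'E'
from h import *
im=grab('wrist','w16')
print(st()['tool_pos'],st()['ee_rot'],st()['ft_force'],go(464,249.5,11,.2616))
E
```

```text
[463.1454452  248.9774117   39.92511056] [ 3.13180686 -0.00951786  0.26161425] [-0.18674329 -0.4516069  -1.84923492] [0.7, -0.6, 28.9, 0.0]
```

View pics/w16.png

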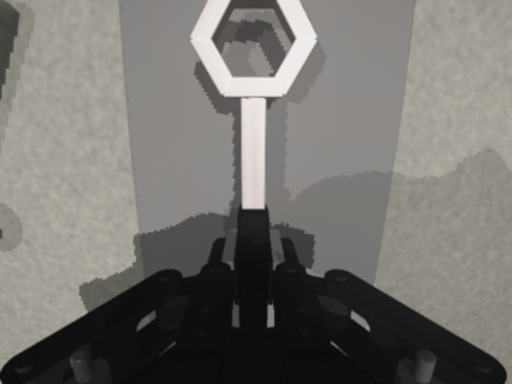

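Spanner hangs level over the mat at its old spot; I lower it gently.

Request:
jog_arm(increments=[[[0.7,-0.6,8,0],[0.7,-0.6,16,0],[0.7,-0.6,23,0],[0.7,-0.6,28,0],[0.7,-0.6,29,0]]])

```text
t: 24.1
tool_pos: [463.8, 249.4, 10.5]
ee_rot: [3.132, -0.009, 0.262]
ft_force: [-0.3, 0.3, -2.5]
width: 13.9
```

Request:
jog_arm(increments=[[[0,0,0.7,0],[0,0,1.4,0]]])

```text
t: 24.35
tool_pos: [464.0, 249.5, 9.3]
ee_rot: [3.132, -0.009, 0.262]
ft_force: [0.4, -0.3, -2.4]
width: 13.8
```

Request:
jog_arm(increments=[[[0,0,0.6,0],[0,0,1.2,0]]])

```text
t: 24.6
tool_pos: [464.1, 249.5, 8.5]
ee_rot: [3.132, -0.01, 0.262]
ft_force: [-2.8, -1.9, 9.9]
width: 13.5
```

Request:
jog_arm(increments=[[[0,0,0.4,0],[0,0,0.8,0]]])

```text
t: 24.85
tool_pos: [464.1, 249.5, 8.5]
ee_rot: [3.132, -0.01, 0.261]
ft_force: [-4.0, -2.5, 16.2]
width: 13.5
```

Request:
jog_arm(increments=[[[0,0,-0.1,0],[0,0,-0.1,0]]])

```text
t: 25.1
tool_pos: [464.2, 249.5, 8.6]
ee_rot: [3.132, -0.01, 0.262]
ft_force: [-1.0, 0.4, 1.5]
width: 13.7
```

Request:
jog_arm(increments=[[[0,0,0,0],[0,0,0,0],[0,0,0,0],[0,0,0,0],[0,0,0,0]]], fingers=0.5)

```text
t: 25.72
tool_pos: [464.2, 249.6, 8.6]
ee_rot: [3.132, -0.01, 0.261]
ft_force: [0.3, 0.4, 0.2]
width: 42.9
```

```bash
python3 - <<'E'
from h import *
im=grab('wrist','w17')
print(st()['tool_pos'],st()['ft_force'],st()['width'])
E
```

```text
[464.20298306 249.573082     8.58590524] [-0.56100485  0.53856501  0.62098011] 42.544236094804624
```

View pics/w17.png

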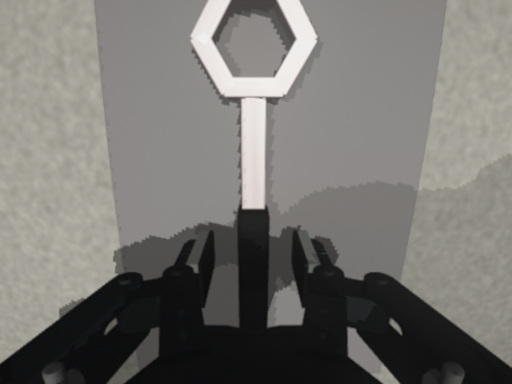

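Released and free of the pads. Now straight up, then look at everything.

Request:
jog_arm(increments=[[[0,0,-15,0],[0,0,-45,0],[0,0,-95,0],[0,0,-150,0],[0,0,-150,0]]])

```text
t: 26.4
tool_pos: [464.6, 252.3, 164.0]
ee_rot: [3.135, -0.019, 0.262]
ft_force: [0.2, -0.6, -1.4]
width: 42.7
```

```bash
python3 - <<'E'
from h import *
for n in('scene','side','wrist'): grab(n,n+'9')
print(go(539.3,-132.5,190,.157))
E
```

```text
[-24.0, 390.1, -27.6, 0.105]
```

View pics/scene9.png

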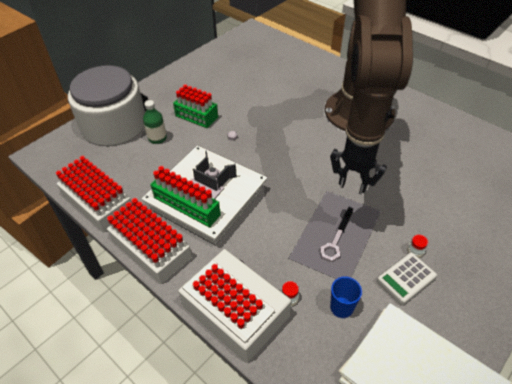

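View pics/wrist9.png

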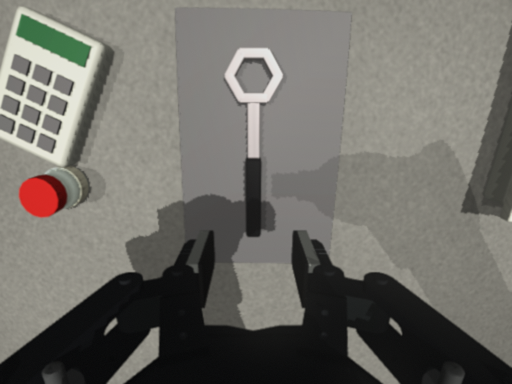

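Spanner lies flat on the mat, ring at (254,75) and grip at (253,197); nothing else has moved. One look at the nut to confirm its angle.

Request:
jog_arm(increments=[[[-3,55,-20,0.02],[-7,112,-27,0.04],[-10,170,-27,0.06],[-14,228,-27,0.08],[-17,286,-27,0.1]]])

```text
t: 27.18
tool_pos: [518.3, -32.0, 187.4]
ee_rot: [3.133, -0.009, 0.161]
ft_force: [0.5, -0.3, -0.1]
width: 42.8
```

Request:
jog_arm(increments=[[[-3,55,0,0],[-6,95,0,0],[-7,104,0,0],[-7,104,0,0],[-7,104,0,0]]])

```text
t: 27.8
tool_pos: [528.0, -133.9, 187.7]
ee_rot: [3.134, -0.008, 0.163]
ft_force: [-0.7, 0.1, 0.2]
width: 42.4
```

```bash
python3 - <<'E'
from h import *
import json
manip.grab_frame('wrist')
c=manip.calibration('wrist'); im=grab('wrist','w20'); json.dump({k:np.array(v).tolist() for k,v in c.items()},open('w20.json','w'))
print(st()['tool_pos'],st()['ee_rot'])
for P in ([607.6,-117.2,94],): p=proj(c,P); print(p)
cv2.imwrite('pics/w20c.png',cv2.resize(im[70:155,200:310,::-1],None,fx=7,fy=7,interpolation=cv2.INTER_CUBIC))
b=cv2.imread('pics/w20c.png')
for q in (2.4,):
  for r,z in((12.32,94),(17.32,89)):
    a=.157+np.pi-q+np.pi/6+np.arange(6)*np.pi/3
    H=np.c_[607.6+r*np.cos(a),-117.2+r*np.sin(a),np.full(6,z)]
    cv2.polylines(b,[((proj(c,H)-[200,70]+.5)*7-.5).astype(int)],True,(0,0,255),1)
cv2.imwrite('pics/w20f.png',b)
E
```

```text
[ 528.14499776 -134.0975553   188.0433988 ] [ 3.1337361  -0.00844963  0.16348533]
[[248.99029427  97.85939199]]
```

View pics/w20f.png

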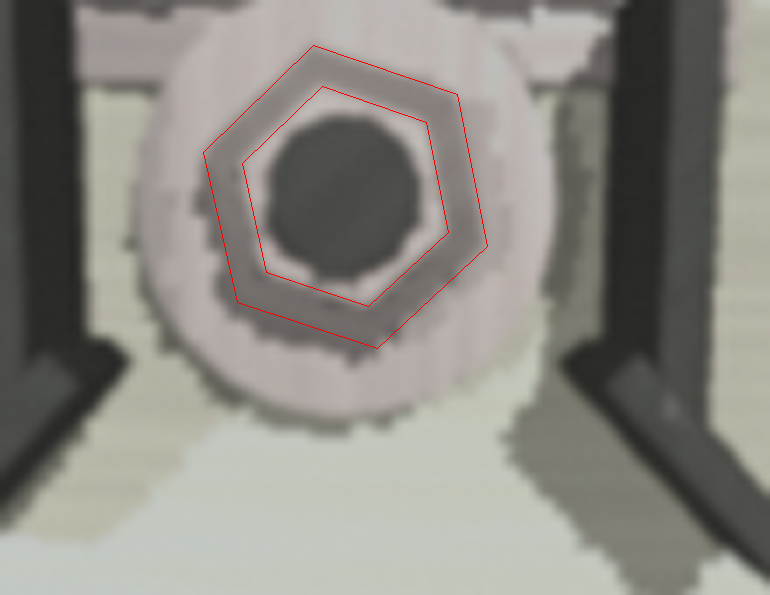

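View pics/w20.png

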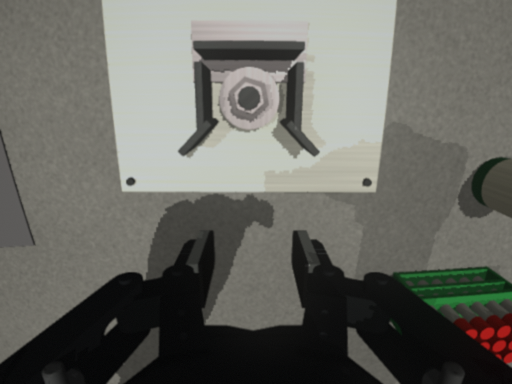

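The hexagon drawn at q = 2.4 matches the nut, so it is at its stop. Handing in.

```bash
python3 -c "
from h import *
print(st()['t'],st()['ft_force'],manip.sign_off())"
```

```text
the job is handed in; nothing more can be done
27.9 [ 0.23511123  0.23620591 -0.31440019] None
```

The nut is up against its stop and snugged to about 1.2 N m, and the spanner is lying flat on the mat again at its old spot. I handed the job in at 27.9 s of the 72 s allowed.

I tightened it in three clockwise strokes, keeping the handle within about 0.65 rad of mixer -x. The bracket stops it at 0.77, and it never touched. Between strokes I lifted the spanner and refitted it 60° back.

- **Torque:** it rose from about 0.45 N m while turning to 1.1–1.23 N m at the stop; the last two readings were 1.13 and 1.23, and single readings scatter by about 0.1. I then eased the spanner back within its play and lifted it off.
- **Nut angle:** in the last picture the nut matches a hexagon drawn at 2.4 rad. The angle I read while lifting off the spanner was about 2.45, which agrees within my error on the mixer's angle.
- **Spanner:** the wrist force peaked at about 16 N as the spanner touched down, and I relaxed it before opening the fingers.
- **Surroundings:** the scene and wrist pictures show everything else where it stood.
- **Disagreement between cameras:** the wrist camera put the nut about 2 mm from where the two fixed cameras did. I used the wrist camera for all fitting, and the ring went down over the nut cleanly each time.

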